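# Load the coil wagon and close its hood

## Task

Load the coil wagon: take the steel-coloured coil that stands on end on the grey top, turn it on its side and lower it, without dropping it, into the wagon's empty rubber-faced cradle, so that it lies across the wagon, seated down on both sloped faces and about midway between the wagon's two long sides. Then slide the wagon's hood by its black handle fully shut over the coil and let go. Leave the bridge pier, the tender and the shunter where they stand.

Things in the scene. Friction and masses are not known exactly. Their poses are not given: they have to be found in the camera images.
- coil_center (a point): Centre (half-way up) of the loose coil: solid steel-grey cylinder, 44 mm diameter, 56 mm long, two thin blue straps, a dark bore drawn on each end (no real hole), about 0.15 kg. Starts standing on end on the grey top. z = the cylinder's axis, up at the start; both ends alike. Starts may swap its place with the pier's or the tender's.
- trough (a point): Where the coil's centre rests when seated in the wagon's cradle, 80 mm above the grey top. x: level, across the wagon (the coil's axis must lie along it, either way round); y: along the wagon toward the end wall of its open bay; z up. Cradle: two black 40 degree rubber slopes, 66 mm long along x, within 22 mm of the centre line in y and at least 13 mm below this point, so fingers pass beside them.
- wagon: The coil wagon, fixed (scotched on a 400 mm length of track). Origin at its middle at the height of the grey top; axes as trough, which is at y = +70 mm. Red deck 96 mm wide, 300 mm long, its top 50 mm up; no side walls in the open bay. End wall at y = 145 to 150 mm, 117 mm high. The silver hood is 96 mm wide and 118 mm high; its edge is at y = 144 mm minus joint hood.
- hood (a joint): Slide of the wagon's silver hood, in m: 0 = fully shut over the cradle, against the end wall; 0.146 = fully open. Starts between 0.128 and 0.146; shuts by moving along +y of trough. Stays where it is left; about 2 N moves it. Shut, it clears the top of the seated coil by 13 mm and is 91 mm wide inside.
- hood_handle (a point): Middle of the black bar handle on the hood's roof: round bar 10 mm thick, 56 mm long, lying level across the wagon (along x of trough), its axis 144 mm above the grey top and 26 mm above the hood's flat roof, on a post at each end. Moves with the hood. Axes parallel to those of trough.
- pier: Bystander: orange silicone bridge pier, loose, 66 x 46 mm and 94 mm tall, origin at the middle of its underside.
- tender: Bystander: green plastic tender with black coal, loose, 50 mm wide (its x), 86 mm long (its y), 61 mm tall, origin at the middle of its underside.
- shunter: Bystander: black rubber-wheeled shunter, loose, 76 mm wide (its x), 134 mm long (its y), 86 mm tall, origin at the middle of its underside; right of the wagon.
There are look-alikes about, which are no part of the job. There is more than one size of the part that bears coil_center; the job needs the middle-sized.

How it is judged:
By the outcome, as a careful person would: the job done as asked, in the order asked, and still so for the second after the job is handed in, with the robot touching nothing.
It also fails if it takes over 56 s, if anything falls off the work surface, if the arm or the gripper's body presses on something with over 40 N, if the wrist force passes 120 N, or if a joint passes its speed limit or range.

## Robot

A 7-joint arm with a two-finger parallel gripper is mounted at the origin on the work surface. World frame = base frame: x ahead of the robot, y to its left, z up, the work surface at z = 0. Lengths are in m, angles in rad, forces in N, time in s.
With the tool pointing down it reaches from about 0.4 to 0.875 m from the base axis. Payload 19.3 kg.
Tool frame: the origin (TCP) lies at the very end of the fingers, on their centre line; the grasp point (between the pads) lies bot.pinch_z behind it (bot.pinch_z is the distance from the TCP to the grasp point, in m); z points along the fingers, y is the line along which they close (so a half turn about z gives the same grasp; the last joint's range is limited). The gripper opens to 85 mm and grips with 20 to 120 N. Pads are 22 mm wide; open, the fingers measure 114 mm over their backs; the gripper's body (76 mm by 85 mm) begins 54 mm behind the grasp point. The pads swing forward as they close: fully open they stand 13 mm farther back than shut.
Start: joints at [1.215, 0.521, -0.036, 1.599, 0.021, 1.021, -0.113], TCP at [0.176, -0.6, 0.192] pointing down, gripper open.
Joint ranges: [-2.91, 2.91], [-0.3, 2.13], [-1.5, 1.42], [0.17, 2.43], [-1.26, 4.41], [0.16, 1.93], [-2.52, 2.52]. Speed limits (rad/s): [1.89, 1.89, 2.39, 2.39, 3.01, 3.01, 3.01].

## Interface

Orientations are given as [roll, pitch, yaw] about the fixed x, y, z axes, in that order (R = Rz(yaw) Ry(pitch) Rx(roll)).
In Python, from workcell import bot, grab_frame, ticket gives the robot as it stands.
- The arm moves only by the tool arm_command, never from a script. Its argument "commands" is a list of rows, each a list of 3 entries, a list of its own where there are three numbers: the shift along the world's x, y, z in mm, then the turn about the world's z in rad, then the gripper command: -1 is fully open, 1 is shut, values between are in proportion. In form: [[[tx, ty, tz], roll, fingers], ...]. A call has 1 to 20 rows; each row shifts and turns the commanded pose from where the row before left it; what a row does not reach is not made up. A row lasts 1/10 s, in which the tool goes at most 50 mm and 8.59 degrees, less where a joint would pass 70% of its speed; a pose out of reach is approached as far as the arm can. A call with a gripper value outside its range is refused whole. The fingers move at their own pace and stop on an object; "newtons" is the grip in N (left out, the last holds). Time passes only in rows, so rows that do not move let the fingers close. It gives the time, the measured TCP pose, the force, the opening and the grip force at its end, in the units of the state.
- bot.observe(): the state, without advancing time (a new reading comes with each control period).
- grab_frame(name): name is "scene" or "top"; returns a dict with "image" (480x640x3 uint8, red, green, blue), "vertical_fov" (degrees; the focal length in pixels is half the picture's height over the tangent of half this angle, whatever the lens; pixels are square), "cx", "cy" (the principal point, pixels), "R" (3x3) and "t" (3): a world point X has camera coordinates R X + t. Camera axes: x right, y down, z forward; pixel columns grow to the right and rows downward; lengths in m; the calibration is good to about 2 mm. A picture is of the moment at which its call begins. There is no depth.
- ticket.job_done(): hands the job in; it is judged then, once.
The state is a dict: "clock": time; "qpos": joint angles; "qd": joint speeds; "joint_efforts": joint torques, N m; "position": TCP position; "tool_rot": TCP orientation; "force": force on the tool from outside, world axes, zero at the start; "moment": the same for the moment, N m; "grip_width": finger opening in m; "finger_force": force on a finger pad.
Only numpy, scipy, OpenCV 4.12 (cv2) and the standard library are available. Lean on these libraries where they do the work, as an engineer would, in place of code of your own. Each camera call takes 0.05 s, during which the arm holds its last target. There are 200 camera calls.

## Working session

There is one attempt and no reset: what is moved stays moved. The work goes in short steps, Python scripts to look and compute and a tool call to move; the robot and the scene stay as the last step left them, time stands still between calls to the robot, and variables do not carry over. Pictures are saved under pics/ and viewed, at most 10 in all, crops included, and the job is handed in when it is done.

Besides the shell and the picture viewer there is one more tool, called after "Emit:" in YAML: its name, and indented under it one key for each argument. arm_command: Moves the arm, as the interface text tells. Its arguments: {"type":"object","properties":{"commands":{"type":"array"},"newtons":{"type":"number"}},"required":["commands"]}

```bash
ls; mkdir -p pics
python3 - <<'E'
from workcell import bot, grab_frame
import cv2, numpy as np
for n in ("scene","top"):
    f=grab_frame(n); cv2.imwrite(f"pics/{n}0.png",f["image"][:,:,::-1])
    np.savez(f"pics/{n}0.npz",**f)
    R=np.array(f["R"]);t=np.array(f["t"])
    print(n,f["vertical_fov"],f["cx"],f["cy"],R.round(3).tolist(),t,"cam",-R.T@t)
print(bot.pinch_z,bot.observe())
E
```

```text
pics
scene 48.15519633770251 316.70417087015926 247.0607627673677 [[-0.268, 0.963, 0.016], [0.778, 0.226, -0.587], [-0.569, -0.145, -0.81]] [ 0.23727168 -0.30009557  1.55487493] cam [1.18151623 0.06419031 1.07883746]
top 44.06806213167592 326.8054779513605 241.13456834009654 [[0.025, -1.0, 0.004], [-0.991, -0.025, -0.131], [0.131, -0.0, -0.991]] [-0.12162025  0.52458238  1.66450286] cam [ 0.30430944 -0.10768172  1.71940349]
0.0187 {'clock': 0.1, 'qpos': array([ 1.21479805,  0.52193429, -0.03632037,  1.59991605,  0.02120037,
        1.02113774, -0.11279404]), 'qd': array([-0.00013977, -0.00204088,  0.00253951, -0.00177982, -0.00059144,
        0.00126009, -0.00064328]), 'joint_efforts': array([ 3.49320246e-03, -9.28502727e+01,  1.98429421e+00, -3.70535624e+01,
        1.81839766e-02,  5.34933060e-03,  6.70105464e-06]), 'position': array([ 0.17606834, -0.59933781,  0.19130845]), 'tool_rot': array([-3.14058501e+00,  7.51288716e-05,  2.85786734e-01]), 'force': array([-0.82559165, -0.01652608,  0.29800561]), 'moment': array([ 0.01975425, -0.01016816, -0.03985021]), 'finger_force': 0.0, 'grip_width': 0.08523207208945763}
```

View pics/scene0.png

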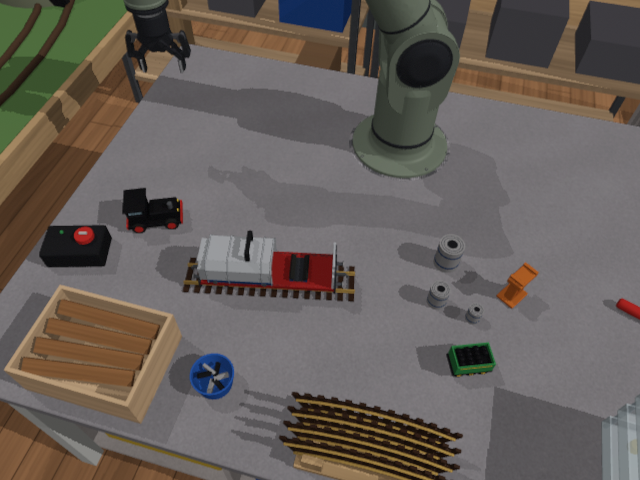

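View pics/top0.png

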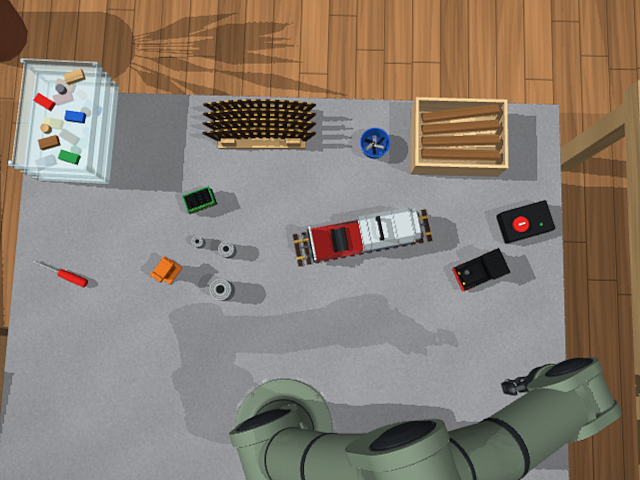

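Scene view: three steel coils — big (450,252), middle (439,295), small (475,313) — with the pier at (518,287), the tender at (471,358), the wagon cradle at (300,267) and the hood handle at (249,246). Top view: big (220,289), middle (227,250), small (198,242), cradle (340,238), handle (379,228). I take the middle coil, and check it in one close crop.

```bash
cat > h.py <<'E'
import numpy as np, cv2
def load(n): return dict(np.load(f"pics/{n}.npz"))
def ray(f,u,v):
    F=240/np.tan(np.radians(float(f["vertical_fov"]))/2)
    R=f["R"];c=-R.T@f["t"]
    d=R.T@np.array([(u-f["cx"])/F,(v-f["cy"])/F,1]); return c,d
def onz(f,u,v,z):
    c,d=ray(f,u,v); return c+d*(z-c[2])/d[2]
def proj(f,X):
    F=240/np.tan(np.radians(float(f["vertical_fov"]))/2)
    p=f["R"]@np.array(X)+f["t"]; return p[:2]/p[2]*F+[f["cx"],f["cy"]]
E
python3 - <<'E'
from h import *
t=load("top0");s=load("scene0")
a=cv2.resize(t["image"][185:305,150:310],(800,600),interpolation=cv2.INTER_CUBIC)
b=cv2.resize(t["image"][195:275,285:445],(800,400),interpolation=cv2.INTER_CUBIC)
c=cv2.resize(s["image"][220:330,400:560],(800,550),interpolation=cv2.INTER_CUBIC)
d=cv2.resize(s["image"][220:310,180:360],(800,400),interpolation=cv2.INTER_CUBIC)
out=np.vstack([np.hstack([cv2.resize(a,(400,300)),cv2.resize(c,(400,300))]),np.hstack([cv2.resize(b,(400,200)),cv2.resize(d,(400,200))])])
cv2.imwrite("pics/crop1.png",out[:,:,::-1])
h=cv2.cvtColor(t["image"],cv2.COLOR_RGB2HSV)
red=((h[...,0]<8)|(h[...,0]>172))&(h[...,1]>150)&(h[...,2]>60)
red[:,:290]=0;red[:,440:]=0;red[:200]=0;red[280:]=0
cn=max(cv2.findContours(red.astype(np.uint8),0,2)[0],key=cv2.contourArea)
box=cv2.boxPoints(cv2.minAreaRect(cn));print("red",box.round(1).tolist(),[onz(t,*p,.05).round(3).tolist() for p in box])
for n,u,v,z in [("mid",227,248.5,.056),("big",220,288,.07),("small",198,241,.04),("handle",379.5,228,.144),("cradle",340,238,.06),("pier",166,268,.094),("tender",200,199,.061),("shunter",482,269,.08)]: print(n,onz(t,u,v,z).round(3))
for n,u,v,z in [("mid",440,289,.056),("big",452,243,.07),("handle",249.5,246,.144),("cradle",300,267,.06)]: print("sc",n,onz(s,u,v,z).round(3))
E
```

```text
red [[310.20001220703125, 228.3000030517578], [357.79998779296875, 219.89999389648438], [363.6000061035156, 253.1999969482422], [316.1000061035156, 261.6000061035156]] [[0.561, -0.06, 0.05], [0.589, -0.195, 0.05], [0.494, -0.213, 0.05], [0.466, -0.079, 0.05]]
mid [0.496 0.173 0.056]
big [0.384 0.185 0.07 ]
small [0.518 0.259 0.04 ]
handle [ 0.552 -0.249  0.144]
cradle [ 0.534 -0.145  0.06 ]
pier [0.434 0.331 0.094]
tender [0.636 0.256 0.061]
shunter [ 0.455 -0.541  0.08 ]
sc mid [0.497 0.177 0.056]
sc big [0.373 0.185 0.07 ]
sc handle [ 0.562 -0.242  0.144]
sc cradle [ 0.53  -0.139  0.06 ]
```

View pics/crop1.png

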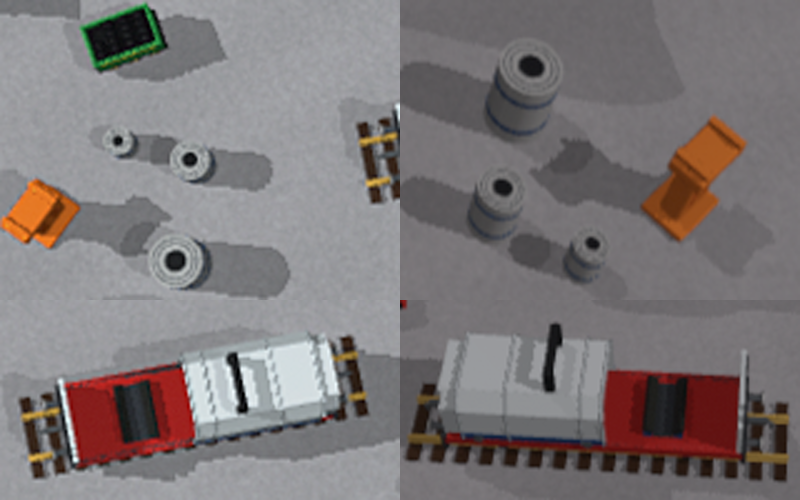

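Crop check: the middle coil (top view 226,249; scene 441,289) is grey with two blue straps, and its size lies between the other two. Both views put it within 4 mm of (0.496, 0.175). The trough is about (0.530, -0.142), the wagon yaw about 0.20 rad, and the handle about (0.552, -0.248). Moving above the coil.

Emit:
arm_command:
  commands:
    - [[40,20,8],-0.02,0.0]
    - [[40,20,8],-0.02,0.0]
    - [[40,20,8],-0.02,0.0]
    - [[40,20,8],-0.02,0.0]
    - [[40,20,8],0,0.0]
    - [[40,20,8],0,0.0]
    - [[40,20,8],0,0.0]
    - [[40,20,0],0,0.0]
    - [[0,40,0],0,0.0]
    - [[0,40,0],0,0.0]
    - [[0,40,0],0,0.0]
    - [[0,40,0],0,0.0]
    - [[0,40,0],0,0.0]
    - [[0,40,0],0,0.0]
    - [[0,40,0],0,0.0]
    - [[0,40,0],0,0.0]
    - [[0,40,0],0,-0.5]
    - [[0,40,0],0,-0.5]
    - [[0,40,0],0,-0.5]
    - [[0,40,0],0,-0.5]
  newtons: 20

```text
clock: 2.1
position: [0.4958, 0.0419, 0.2477]
tool_rot: [3.142, 0.0, 0.206]
force: [1.0, 0.3, -0.4]
grip_width: 0.0641
finger_force: 0.0
```

Emit:
arm_command:
  commands:
    - [[0,30,-20],0,-1]
    - [[0,30,-30],0,-1]
    - [[0,30,-40],0,-1]
    - [[0,30,-30],0,-1]
    - [[0,13,-20],0,-1]
    - [[0,0,-10],0,-1]
    - [[0,0,0],0,-1]

```text
clock: 2.8
position: [0.4954, 0.1726, 0.0967]
tool_rot: [3.141, 0.002, 0.206]
force: [0.2, -1.0, 0.8]
grip_width: 0.0856
finger_force: 0.0
```

Run:
```python
from workcell import grab_frame
from h import *
f=grab_frame("scene");np.savez("pics/s1.npz",**f)
u,v=[int(x) for x in proj(f,[.496,.175,.06])];print(u,v)
cv2.imwrite("pics/s1.png",cv2.resize(f["image"][v-75:v+75,u-100:u+100],(800,600),interpolation=cv2.INTER_CUBIC)[:,:,::-1])
```

```text
439 287
```

View pics/s1.png

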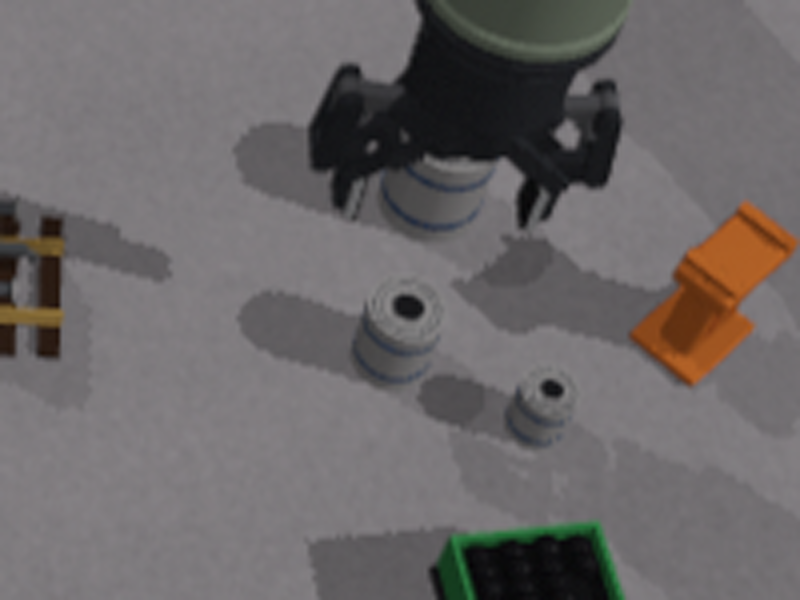

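The gripper is above the middle coil, with tip midpoint at crop (442,216) and the coil bore at crop (405,306). Checking calibration offsets, then refining the bore position.

Run:
```python
from h import *
f=load("s1");t=load("top0")
for z in (.097,.105,.11):print(z,proj(f,[.4954,.1726,z]).round(1))
def bore(im,u,v,r=7):
    g=cv2.cvtColor(im,cv2.COLOR_RGB2GRAY)[v-r:v+r+1,u-r:u+r+1].astype(float)
    w=np.clip(75-g,0,None);Y,X=np.mgrid[-r:r+1,-r:r+1];return u+(w*X).sum()/w.sum(),v+(w*Y).sum()/w.sum(),w.sum()
p=bore(f["image"],441,289);print(p,onz(f,*p[:2],.056).round(4))
p=bore(t["image"],226,249,5);print(p,onz(t,*p[:2],.056).round(4))
```

```text
0.097 [441.8 277.9]
0.105 [442.6 275.9]
0.11 [443.1 274.6]
(np.float64(440.6686706746827), np.float64(288.2932531730127), np.float64(1497.0)) [0.4951 0.1783 0.056 ]
(np.float64(225.58680892337537), np.float64(248.2541222114452), np.float64(1031.0)) [0.4971 0.1769 0.056 ]
```

Run:
```python
from h import *
from workcell import grab_frame
for n in("scene0","top0"):
    f=load(n); print(n,[proj(f,[.176+d*-.28,-.6+d*.96,z]).round(0).tolist() for z in(.192,.205,.24) for d in(-.043,.043)])
a=load("scene0")["image"][0:100,90:223];b=load("top0")["image"][340:440,470:603]
f=load("s1");im=f["image"].copy()
c=np.hstack([cv2.resize(x,(400,300),interpolation=cv2.INTER_CUBIC) for x in(a,b)])
cv2.imwrite("pics/c2.png",c[:,:,::-1])
```

```text
scene0 [[151.0, 88.0], [184.0, 88.0], [150.0, 83.0], [183.0, 84.0], [146.0, 72.0], [181.0, 72.0]]
top0 [[534.0, 371.0], [502.0, 380.0], [536.0, 372.0], [503.0, 381.0], [541.0, 373.0], [508.0, 382.0]]
```

View pics/c2.png

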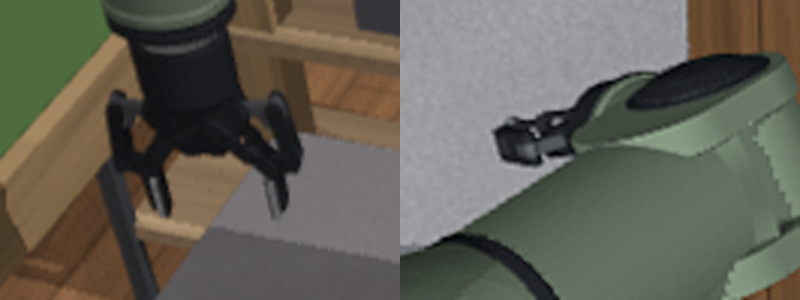

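Run:
```python
from h import *
from workcell import grab_frame
s=load("scene0");t=load("top0")
print("base",proj(s,[0,0,0]),proj(t,[0,0,0]))
def tri(p,q):
    c,d=ray(s,*p);e,g=ray(t,*q);d/=np.linalg.norm(d);g/=np.linalg.norm(g)
    a=np.linalg.lstsq(np.c_[d,-g],e-c,rcond=None)[0];P=c+d*a[0];Q=e+g*a[1];return ((P+Q)/2).round(4),np.linalg.norm(P-Q).round(4)
print("tip",tri((182.7,71.7),(506,390)))
print("coil",tri((440.7,288.3),(225.6,248.25)))
print("handle",tri((248.4,245.7),(380.2,228.2)))
f=grab_frame("top");np.savez("pics/t1.npz",**f)
a=load("top0")["image"][340:480,200:360];b=f["image"][180:320,160:320]
cv2.imwrite("pics/c3.png",np.hstack([cv2.resize(x,(400,350),interpolation=cv2.INTER_CUBIC) for x in(a,b)])[:,:,::-1])
```

```text
base [398.66333247 143.40076654] [283.47626381 428.02567126]
tip (array([ 0.1451, -0.5613,  0.2265]), np.float64(0.0062))
coil (array([0.4968, 0.1773, 0.0583]), np.float64(0.0016))
handle (array([ 0.5535, -0.2507,  0.1308]), np.float64(0.0028))
```

View pics/c3.png

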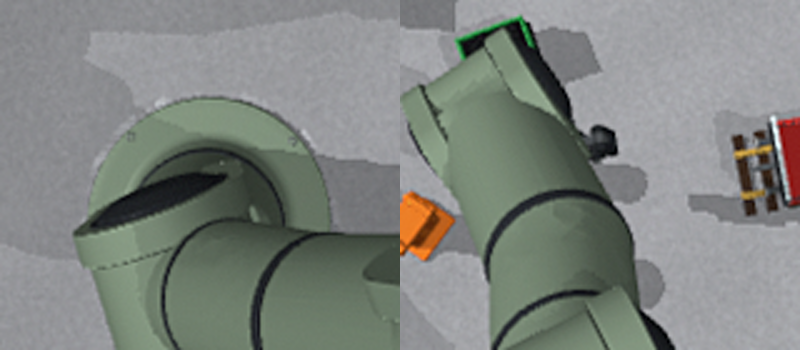

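Emit:
arm_command:
  commands:
    - [[1,4,-15],0,-1]
    - [[0,0,-20],0,-1]
    - [[0,0,-20],0,-1]
    - [[0,0,0],0,-1]

```text
clock: 3.3
position: [0.4963, 0.1765, 0.0412]
tool_rot: [3.141, 0.002, 0.205]
force: [-0.7, -2.0, 0.4]
grip_width: 0.0855
finger_force: 0.0
```

Run:
```python
from workcell import grab_frame, bot
from h import *
f=grab_frame("scene");np.savez("pics/s2.npz",**f)
print(bot.observe()["position"])
b=load("scene0")["image"]
d=np.abs(f["image"].astype(int)-b).sum(2)>60
for lo,hi in((405,450),(450,500)):
    m=d&(f["image"].max(2)<60);m[:, :lo]=0;m[:,hi:]=0
    ys,xs=np.nonzero(m[230:330]);k=ys.argsort()[-6:];print(xs[k],ys[k]+230)
p=bot.observe()["position"];print([proj(f,[p[0]+e*.2*.045,p[1]-e*.98*.045,p[2]+dz]).round(0).tolist() for dz in(0,.013,.045) for e in(1,-1)])
cv2.imwrite("pics/s2.png",cv2.resize(f["image"][220:340,360:520],(800,600),interpolation=cv2.INTER_CUBIC)[:,:,::-1])
```

```text
[0.49690798 0.17682474 0.0424564 ]
[420 421 422 420 421 422] [277 277 277 278 278 278]
[469 470 464 465 464 465] [281 281 282 282 283 283]
[[419.0, 291.0], [459.0, 293.0], [420.0, 288.0], [460.0, 290.0], [422.0, 280.0], [463.0, 283.0]]
```

View pics/s2.png

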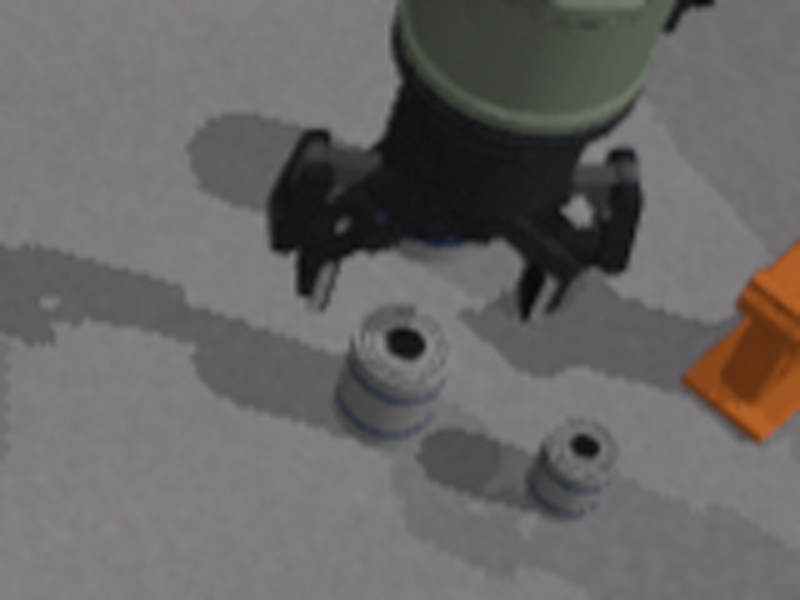

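The tips sit at crop (318,305) and (530,318), and the coil bore is unoccluded at (405,343). So the fingertips are either about 45 mm higher than the reported TCP or offset about 27 mm in x; the top view should decide which.

Run:
```python
from h import *
from workcell import grab_frame,bot
t=load("t1");b=load("top0")["image"]
im=t["image"];m=(im.max(2)<75)&(b.min(2)>85)
m=m[215:260,228:262];ys,xs=np.nonzero(m);print("u",xs.min()+228,xs.max()+228,"v",ys.min()+215,ys.max()+215,"mean",xs.mean()+228,ys.mean()+215)
for z in(.11,.14,.17,.2):
  for dx in(0,-.027):
    print(z,dx,[proj(t,[.4954+dx+.206*r,.1726-.98*r,z]).round(1).tolist() for r in(.045,.057)])
```

```text
u 228 246 v 223 259 mean 236.34798534798534 242.47619047619048
0.11 0 [[240.2, 243.6], [244.5, 242.8]]
0.11 -0.027 [[239.7, 253.4], [244.1, 252.6]]
0.14 0 [[238.6, 242.2], [243.0, 241.4]]
0.14 -0.027 [[238.1, 252.2], [242.6, 251.4]]
0.17 0 [[236.9, 240.7], [241.4, 239.9]]
0.17 -0.027 [[236.5, 250.9], [241.0, 250.1]]
0.2 0 [[235.2, 239.2], [239.8, 238.3]]
0.2 -0.027 [[234.8, 249.5], [239.4, 248.7]]
```

Top view: the finger blob is at v≈237, which matches dx≈0. So the fingertips really do look higher than the TCP reading. I'll descend in small steps, watching the force and the picture.

Emit:
arm_command:
  commands:
    - [[0,1,-10],0,-1]
    - [[0,0,-10],0,-1]
    - [[0,0,-10],0,-1]
    - [[0,0,0],0,-1]
    - [[0,0,0],0,-1]

```text
clock: 3.85
position: [0.4971, 0.1783, 0.0126]
tool_rot: [3.142, 0.0, 0.206]
force: [0.3, 0.2, 0.6]
grip_width: 0.0856
finger_force: 0.0
```

```bash
cat > tips.py <<'E'
from workcell import grab_frame, bot
from h import *
def tips(name):
    f=grab_frame("scene");np.savez(f"pics/{name}.npz",**f)
    o=bot.observe();p=o["position"];print(p,o["force"],o["grip_width"],o["finger_force"])
    d=np.abs(f["image"].astype(int)-load("scene0")["image"]).sum(2)>60
    for lo,hi in((405,440),(445,490)):
        m=d&(f["image"].max(2)<60);m[:, :lo]=0;m[:,hi:]=0
        ys,xs=np.nonzero(m[230:330]);k=ys.argsort()[-4:];print(xs[k],ys[k]+230)
    print([proj(f,[p[0]+e*.2*.045,p[1]-e*.98*.045,p[2]+dz]).round(0).tolist() for dz in(0,.013,.045) for e in(1,-1)])
    cv2.imwrite(f"pics/{name}.png",cv2.resize(f["image"][220:340,360:520],(800,600),interpolation=cv2.INTER_CUBIC)[:,:,::-1])
E
python3 -c "from tips import *;tips('s3')"
```

```text
[0.49724525 0.17840787 0.01288446] [-0.81814059 -0.08891578 -0.13806938] 0.08560958662522669 0.0
[418 419 420 420] [285 285 285 286]
[462 463 462 463] [289 289 290 290]
[[417.0, 298.0], [456.0, 300.0], [418.0, 295.0], [458.0, 297.0], [421.0, 287.0], [461.0, 290.0]]
```

Emit:
arm_command:
  commands:
    - [[0,0,0],0,0.1]
    - [[0,0,0],0,0.2]
    - [[0,0,0],0,0.4]
    - [[0,0,0],0,0.4]
    - [[0,0,0],0,0.4]
    - [[0,0,0],0,0.4]
  newtons: 20

```text
clock: 4.5
position: [0.4974, 0.1784, 0.0131]
tool_rot: [-3.141, -0.001, 0.206]
force: [-0.5, -0.2, 5.6]
grip_width: 0.0419
finger_force: 19.8
```

```bash
python3 -c "from tips import *;tips('s4')"
```

```text
[0.49744468 0.17842988 0.0130924 ] [-0.70465713 -0.85352516  5.95528879] 0.04182545386228734 19.751359820365906
[430 433 428 429] [288 288 289 289]
[451 452 451 452] [291 291 292 292]
[[417.0, 298.0], [456.0, 300.0], [418.0, 295.0], [458.0, 297.0], [421.0, 287.0], [461.0, 290.0]]
```

View pics/s4.png

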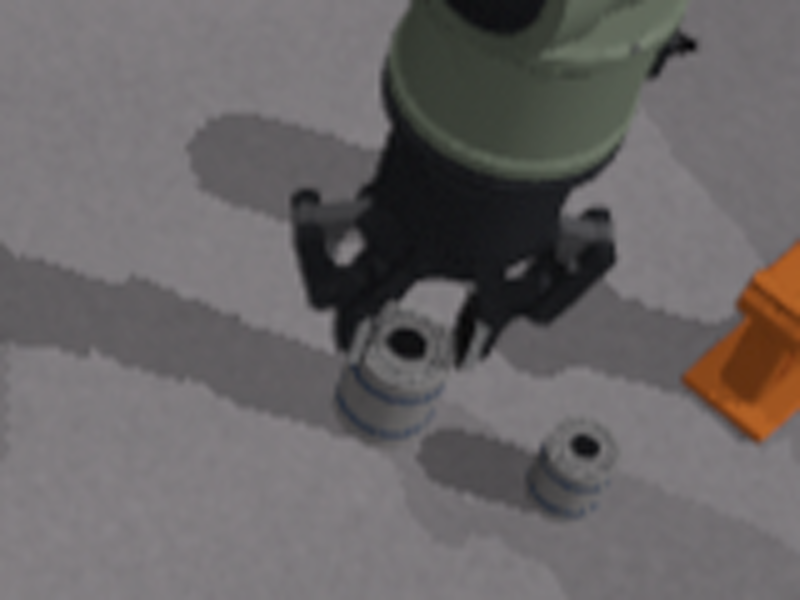

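The pads hold only the coil's top (pad tips at crop (355,355) and (480,362), bore at (405,343)), so the fingertips are about 30 mm above the reported TCP. I'll open and go about 16 mm lower, watching the force.

Emit:
arm_command:
  commands:
    - [[0,0,0],0,-0.5]
    - [[0,0,0],0,-0.5]
    - [[0,0,-6],0,-0.5]
    - [[0,0,-6],0,-0.5]
    - [[0,0,0],0,-0.5]
    - [[0,0,0],0,-0.5]

```text
clock: 5.15
position: [0.4969, 0.1783, 0.0005]
tool_rot: [3.142, 0.001, 0.206]
force: [-0.6, 0.2, 1.1]
grip_width: 0.0642
finger_force: 0.0
```

```bash
python3 -c "from tips import *;tips('s5')
f=load('s5')
from scipy import ndimage
g=cv2.cvtColor(f['image'],cv2.COLOR_RGB2GRAY)[282:296,434:449];w=np.clip(75-g.astype(float),0,None);w[:, :2]=0
Y,X=np.mgrid[282:296,434:449];u,v=(w*X).sum()/w.sum(),(w*Y).sum()/w.sum();print(w.sum(),u,v,onz(f,u,v,.056))"
```

```text
[0.49707688 0.17838259 0.00064164] [ 0.67279947  0.72626416 -0.13663787] 0.06408117066922267 0.0
[422 423 424 423] [290 290 290 291]
[455 456 455 456] [293 293 294 294]
[[416.0, 300.0], [455.0, 303.0], [417.0, 297.0], [456.0, 300.0], [420.0, 290.0], [460.0, 293.0]]
1840.0 440.61847826086955 288.175 [0.49481569 0.17819502 0.056     ]
```

Emit:
arm_command:
  commands:
    - [[0,0,-3],0,-0.5]
    - [[0,0,-3],0,-0.5]
    - [[0,0,-3],0,-0.5]
    - [[0,0,0],0,-0.5]

```text
clock: 5.6
position: [0.4969, 0.1783, -0.0087]
tool_rot: [3.141, 0.001, 0.206]
force: [0.3, -0.3, -0.6]
grip_width: 0.0642
finger_force: 0.0
```

```bash
python3 -c "from tips import *;tips('s6')"
```

```text
[ 0.49702741  0.17831    -0.00845767] [ 0.52649165 -0.54003899 -0.03453284] 0.06391813544973697 0.0
[422 423 422 426] [292 292 293 293]
[455 456 454 455] [295 295 296 296]
[[416.0, 302.0], [454.0, 305.0], [417.0, 299.0], [456.0, 302.0], [419.0, 292.0], [459.0, 295.0]]
```

Emit:
arm_command:
  commands:
    - [[0,0,-3],0,-0.5]
    - [[0,0,-3],0,-0.5]
    - [[0,0,-3],0,-0.5]
    - [[0,0,-3],0,-0.5]
    - [[0,0,0],0,-0.5]

```text
clock: 6.15
position: [0.497, 0.1783, -0.0207]
tool_rot: [3.141, 0.001, 0.206]
force: [-0.4, -0.2, 0.4]
grip_width: 0.0638
finger_force: 0.0
```

```bash
python3 -c "from tips import *;tips('s7')"
```

```text
[ 0.49700499  0.17832062 -0.02045509] [-0.72645542 -0.00248042  0.55952461] 0.06404671122747799 0.0
[420 421 422 425] [295 295 295 296]
[453 454 453 454] [298 298 299 299]
[[415.0, 305.0], [453.0, 307.0], [416.0, 302.0], [454.0, 305.0], [418.0, 295.0], [458.0, 298.0]]
```

Emit:
arm_command:
  commands:
    - [[0,0,-2],0,-0.5]
    - [[0,0,0],0,0]
    - [[0,0,0],0,0.3]
    - [[0,0,0],0,0.4]
    - [[0,0,0],0,0.4]
    - [[0,0,0],0,0.4]
  newtons: 20

```text
clock: 6.8
position: [0.4972, 0.1784, -0.0221]
tool_rot: [-3.142, -0.0, 0.206]
force: [-0.1, 0.2, 1.3]
grip_width: 0.0436
finger_force: 20.6
```

```bash
python3 -c "from tips import *;tips('s8')"
```

```text
[ 0.49717808  0.17836553 -0.02214295] [ 0.30064714 -0.82171773  1.94391661] 0.043236581820344955 20.631005465984344
[426 424 425 426] [296 297 297 297]
[448 449 448 449] [299 299 300 300]
[[415.0, 305.0], [453.0, 308.0], [416.0, 302.0], [454.0, 305.0], [418.0, 295.0], [457.0, 298.0]]
```

View pics/s8.png

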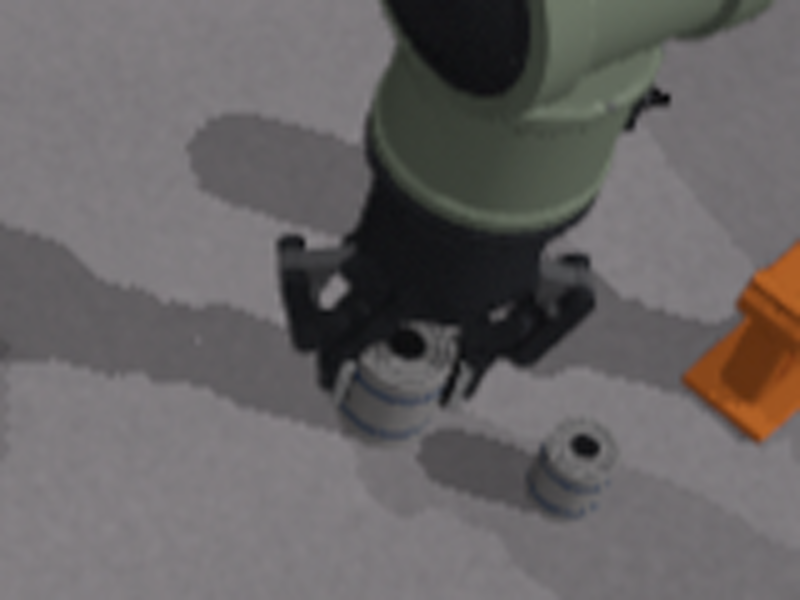

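The coil is now gripped around its middle (pads reach about 12 mm above its base, width 43.6 mm). Calibrating empirically, coil centre z = TCP z + 0.050. Next I refine the trough and hood positions from the saved frames.

Run:
```python
from h import *
t=load("top0");s=load("scene0")
T=np.array([.530,-.142]);a=.2;X=np.array([np.cos(a),np.sin(a)]);Y=np.array([-X[1],X[0]])
W=lambda p:((p[:2]-T)@X*1000,(p[:2]-T)@Y*1000+70)
for f,(u0,u1,v0,v1) in((t,(325,357,222,256)),(s,(285,315,248,288))):
    im=f["image"][v0:v1,u0:u1];m=((im.max(2)<85)&(im.max(2).astype(int)-im.min(2)<30)).astype(np.uint8)
    n,l,st,c=cv2.connectedComponentsWithStats(m);k=1+st[1:,4].argmax()
    r=cv2.minAreaRect(np.argwhere(l==k)[:,::-1].astype(np.float32))
    p=(r[0][0]+u0,r[0][1]+v0);q=onz(f,*p,.064)
    print("cradle",st[k],p,r[1:],q.round(4),W(q))
    for b in cv2.boxPoints(r): print("   ",[round(x) for x in W(onz(f,b[0]+u0,b[1]+v0,.066))])
for n,u,v in(("hood edge",361.8,233.6),("he1",359.8,216),("he2",363.8,251)):
    q=onz(t,u,v,.118);print(n,q.round(3),W(q))
for f in (t,s):
  for n,uv in(("endwall/deck",None),):pass
q=onz(t,380.2,228.2,.144);print("handle top",q,W(q));q=onz(s,248.4,245.7,.144);print("handle sc",q,W(q))
# red deck long edges in scene view
h=cv2.cvtColor(s["image"],cv2.COLOR_RGB2HSV);m=(((h[...,0]<8)|(h[...,0]>172))&(h[...,1]>150)&(h[...,2]>60)).astype(np.uint8)
m[:, :260]=0;m[:,345:]=0;m[:235]=0;m[300:]=0
c=max(cv2.findContours(m,0,2)[0],key=cv2.contourArea)
for p in cv2.approxPolyDP(cv2.convexHull(c),3,True)[:,0]: print("deck sc",p,[round(x) for x in W(onz(s,*p,.05))])
```

```text
cradle [  6   5  18  25 321] (339.03846168518066, 239.1923065185547) ((22.74947166442871, 14.120360374450684), 78.69007110595703) [ 0.53   -0.1425  0.064 ] (np.float64(-0.06367534385733754), np.float64(69.4656306456794))
    [32, 90]
    [33, 50]
    [-32, 49]
    [-33, 89]
cradle [  4   6  20  28 454] (298.7323532104492, 267.4794120788574) ((18.407161712646484, 26.306901931762695), 4.39870548248291) [ 0.5348 -0.1411  0.064 ] (np.float64(4.896050776562251), np.float64(69.93858290521105))
    [41, 50]
    [-30, 48]
    [-30, 90]
    [42, 92]
hood edge [ 0.54  -0.203  0.118] (np.float64(-2.6672829627957997), np.float64(8.136882540966688))
he1 [ 0.588 -0.197  0.118] (np.float64(46.2027009669223), np.float64(4.689415882803431))
he2 [ 0.492 -0.209  0.118] (np.float64(-50.616915442841794), np.float64(11.457801341548965))
handle top [ 0.55179612 -0.25081707  0.144     ] (np.float64(-0.25696276457869416), np.float64(-40.97818958522602))
handle sc [ 0.56195017 -0.24486224  0.144     ] (np.float64(10.877718174555055), np.float64(-37.15936588234153))
deck sc [274 252] [-43, 7]
deck sc [332 255] [-46, 143]
deck sc [333 291] [52, 151]
deck sc [265 287] [54, -2]
```

Emit:
arm_command:
  commands:
    - [[0,0,10],0,0.4]
    - [[0,0,20],0,0.4]
    - [[0,0,30],0,0.4]
    - [[0,0,30],0,0.4]
    - [[0,0,30],0,0.4]
    - [[0,0,30],0,0.4]
    - [[-4,-20,0],0,0.4]
    - [[-4,-35,0],0,0.4]
    - [[-4,-40,0],0,0.4]
    - [[-4,-40,0],0,0.4]
    - [[-4,-40,0],0,0.4]
    - [[-4,-40,0],0,0.4]
    - [[-4,-40,0],0,0.4]
    - [[-4,-40,0],0,0.4]
    - [[-4,-30,0],0,0.4]
    - [[0,-9,0],0,0.4]
    - [[0,0,0],0,0.4]

```text
clock: 8.55
position: [0.461, -0.1567, 0.1282]
tool_rot: [3.141, -0.0, 0.204]
force: [0.3, 0.3, -2.5]
grip_width: 0.0437
finger_force: 20.9
```

Emit:
arm_command:
  commands:
    - [[0,0,-25],0,0.4]
    - [[0,0,-30],0,0.4]
    - [[0,0,-25],0,0.4]
    - [[0,0,-12],0,0.4]
    - [[5,1,0],0,0.4]
    - [[5,1,0],0,0.4]
    - [[5,1,0],0,0.4]
    - [[5,1,0],0,0.4]
    - [[0,0,0],0,0.4]

```text
clock: 9.45
position: [0.4816, -0.1517, 0.0364]
tool_rot: [3.141, 0.0, 0.206]
force: [-2.2, -0.7, 0.8]
grip_width: 0.0434
finger_force: 21.1
```

```bash
cat > look.py <<'E'
import sys
from workcell import grab_frame, bot
from h import *
for n in("scene","top"):
    f=grab_frame(n);np.savez(f"pics/{sys.argv[1]}_{n}.npz",**f)
f=load(sys.argv[1]+"_scene");T=[.530,-.142,.08];u,v=proj(f,T).astype(int)
o=bot.observe();p=o["position"];print(p,o["force"],o["grip_width"],o["finger_force"])
c=f["image"][v-45:v+45,u-60:u+60]
cv2.imwrite(f"pics/{sys.argv[1]}.png",cv2.resize(c,(800,600),interpolation=cv2.INTER_CUBIC)[:,:,::-1])
h=cv2.cvtColor(c,cv2.COLOR_RGB2HSV);m=(h[...,0]>100)&(h[...,0]<125)&(h[...,1]>60)&(h[...,2]>50)
print("blue strap px",(np.argwhere(m)[:,::-1]+[u-60,v-45]).tolist()[:40])
g=c.max(2);L={True:'.'}
for r in g[10:80:3,20:100:2]: print(''.join('#' if x<60 else '+' if x<110 else '-' if x<150 else ' ' for x in r))
E
python3 look.py a1
```

```text
[ 0.48127067 -0.15189518  0.03619522] [-2.90181163 -2.17984317  0.31804718] 0.043276841395734865 20.99161148071289
blue strap px [[294, 243], [305, 245], [309, 250], [298, 253], [301, 253], [303, 253], [238, 281], [239, 281], [306, 281], [238, 282], [239, 282], [240, 282], [241, 282], [242, 282], [243, 282], [244, 282], [245, 282], [246, 282], [247, 282], [248, 282], [249, 282], [250, 282], [251, 282], [252, 282], [253, 282], [254, 282], [247, 283], [248, 283], [249, 283], [250, 283], [251, 283], [252, 283], [253, 283], [254, 283], [255, 283], [256, 283], [257, 283], [258, 283], [259, 283], [260, 283]]
-------+#####-+##############+--#####---
--------+##########+++########+#####----
---------#########+++##++##########-----
----------+#++###+++####++########+-----
    ----------#+++++-++++++###-+++------
   -   -------##+#++++++--#+##----------
- --   -------+++#++++++++#+##----------
- -    ---------+++++++++-#+-----------+
  -    --+++-----++++++++++------------+
  -    ----+++++++++++++++++++++-------+
  -   --------+++###++++##++++++++++++-#
 -    --------+++#########++++++++++++-#
 -    --------++##########++++++++++++-#
 -    -------+++##########++++++++++++-#
--    -------+++##########++++++++++++++
--    -------+++#########++++++++++++-++
-+-----------+++#########++++++++++++-+#
-+---++------+++#########++++++++++++-++
-++--++-------++#########-++++++++++++++
++++++++---------------------+++++++++#+
++++++++++++--++------------------++++#+
+###+++###++++++++++++++++++++++++++-+#-
+###+++###++###+++###++###+++###++++++#+
+###+++##+++###+++##+-+###+++###-+###+++
```

Emit:
arm_command:
  commands:
    - [[3,0.6,0],0,0.4]
    - [[3,0.6,0],0,0.4]
    - [[3,0.6,0],0,0.4]
    - [[3,0.6,0],0,0.4]
    - [[0,0,0],0,0.4]

```text
clock: 10.05
position: [0.4926, -0.1502, 0.0361]
tool_rot: [3.141, 0.001, 0.205]
force: [-5.6, -5.7, 5.9]
grip_width: 0.0437
finger_force: 22.2
```

```bash
python3 look.py a2 | grep -v blue
```

```text
[ 0.49257159 -0.15022367  0.03610504] [-5.675065   -5.78409287  5.14361978] 0.0436161438707672 22.193976044654846
------######-+################++#####---
------+#####+-+##############---#####---
-------+#####################+-#####----
--------+#########+++#++###########-----
-   ----+########+++####+#########+-----
   -   ------+###++++##+++####+##+------
- --   -+----+#+#+-++----+#+#+----------
- -    -++----#+##+++--+++#+#+---------+
  -    -+++----+#+++++++++#++----------+
  -    -++++++++++#+++++++++++-+-------+
  -   -------++++###+++###++++++++++++-#
 -    --------+++#########++++++++++++-#
 -    --------++##########++++++++++++-#
 -    -------+++##########++++++++++++-#
--    -------+++##########++++++++++++++
--    -------+++#########++++++++++++-++
-+-----------+++#########++++++++++++-+#
-+---++------+++#########++++++++++++-++
-++--++-------++#########-++++++++++++++
++++++++---------------------+++++++++#+
++++++++++++--++------------------++++#+
+###+++###++++++++++++++++++++++++++++#-
+###+++###++###+++###++###+++###++++++#+
+###+++##+++###+++##+++###+++###-+###+++
```

Emit:
arm_command:
  commands:
    - [[3,-0.5,0],0,0.4]
    - [[3,-0.5,0],0,0.4]
    - [[3,0.6,0],0,0.4]
    - [[3,0.6,0],0,0.4]
    - [[0,0,0],0,0.4]

```text
clock: 10.65
position: [0.5049, -0.1488, 0.0358]
tool_rot: [-3.141, 0.001, 0.206]
force: [-4.9, 1.3, 0.4]
grip_width: 0.0432
finger_force: 20.5
```

```bash
python3 look.py a3 | grep -v blue
```

```text
[ 0.50489008 -0.14884233  0.03584039] [-4.50842853  0.69973513  1.83194877] 0.043279404669902356 20.51821231842041
-----##########################++++++---
-----#####+-########################+---
-----+#####+-+###############--+####+---
------+#####++###############--#####----
---+---+##########+++++############-----
---+----#########-+####+##########+-----
- -- - -+++-+###+++####+++#######+---- -
- -    -+----##++++-++-+++###--++------+
  -    -++---##+++-+++---#+##----------+
  -    -++++++++#+#+++++#++##+-+-------+
  -   --+++++++++#####+###++++++++++++-#
 -    ---+----+++#########++++++++++++-#
 -    --------++##########++++++++++++-#
 -    -------+++##########++++++++++++-#
--    -------+++##########++++++++++++++
--    -------+++#########++++++++++++-++
-+-----------+++#########++++++++++++-+#
-+---++------+++#########++++++++++++-++
-++--++-------++#########-++++++++++++#+
++++++++---------------------+++++++++#+
++++++++++++--++-----------------+++++#+
+###+++###++++++++++++++++++++++++++++#-
+###+++###++###+++###++###+++###++++++#+
+###+++##+-+###+++##+++###+++###-+###+++
```

Emit:
arm_command:
  commands:
    - [[4,0.8,0],0,0.4]
    - [[4,0.8,0],0,0.4]
    - [[4,0.8,0],0,0.4]
    - [[4,0.8,0],0,0.4]
    - [[4,0.8,0],0,0.4]
    - [[0,0,0],0,0.4]

```text
clock: 11.35
position: [0.5264, -0.1448, 0.036]
tool_rot: [3.141, -0.002, 0.206]
force: [-0.3, 1.4, 2.6]
grip_width: 0.0436
finger_force: 20.4
```

```bash
python3 look.py a4
```

```text
[ 0.52604583 -0.14484542  0.03612134] [0.16699294 1.99755369 3.16357748] 0.04341127262894144 20.458079874515533
blue strap px [[291, 280], [238, 281], [306, 281], [238, 282], [239, 282], [240, 282], [241, 282], [242, 282], [243, 282], [244, 282], [245, 282], [246, 282], [247, 282], [248, 282], [249, 282], [250, 282], [251, 282], [252, 282], [253, 282], [255, 282], [256, 282], [247, 283], [248, 283], [249, 283], [250, 283], [251, 283], [252, 283], [253, 283], [254, 283], [255, 283], [256, 283], [257, 283], [258, 283], [259, 283], [260, 283], [261, 283], [262, 283], [263, 283], [264, 283], [265, 283]]
-----------##################+----------
-----###+++###################----------
-----++++####################+++-+##+---
----+#####+####################+++++----
---++#####+-##################+#####----
---+-+#####--+##############---#####----
+--+--######################+-#####+-- -
+------##########+++++++##########+--- +
  -----+########+++###++##########---- +
  -    -++++###++++###+++########----- +
  -   --+++++#+#+--+++-++#+##+++++++++-#
 -    -++++++#+#++---+-+##+##+++++++++-#
 -    -++++++++#####++####+#++++++++++-#
 -    -+++++++++##########++++++++++++-#
 -    -------+++##########++++++++++++++
--    -------+++#########++++++++++++-++
-+-----------+++#########++++++++++++-+#
-+---++------+++#########++++++++++++-++
-++--++-------++#########-++++++++++++++
++++++++--------------------++++++++++#+
++++++++++++--++-----------------+++++#+
+###+++###++++++++++++++++++++++++++++#-
+###+++###++###+++###++###+++###++++++#+
+###+++##+-+###+++##+-+###+++###-+###+++
```

View pics/a4.png

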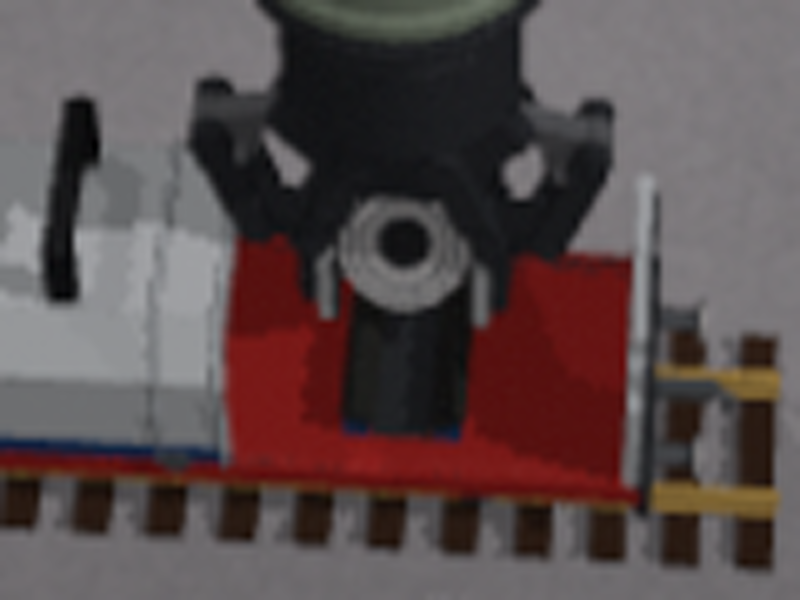

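The coil has tipped: its round end faces the camera at crop (405,243) above the cradle, still pitched up somewhat. I'll lower it so the cradle levels it, moving it to mid-width.

Emit:
arm_command:
  commands:
    - [[2,0,-1.5],0,0.4]
    - [[2,0,-1.5],0,0.4]
    - [[1,0,-1.5],0,0.4]
    - [[0,0,0],0,0.4]

```text
clock: 11.85
position: [0.5314, -0.1443, 0.0317]
tool_rot: [-3.141, -0.002, 0.206]
force: [0.6, 5.5, 6.6]
grip_width: 0.0435
finger_force: 21.4
```

```bash
cat > face.py <<'E'
import sys
from h import *
def face(f,name=""):
    u,v=proj(f,[.55,-.14,.09]).astype(int)
    g=cv2.cvtColor(f["image"],cv2.COLOR_RGB2GRAY)[v-22:v+23,u-22:u+23]
    big=cv2.resize(g,None,fx=4,fy=4,interpolation=cv2.INTER_CUBIC)
    m=(big>78).astype(np.uint8)
    c=f["image"][v-22:v+23,u-22:u+23].astype(int);red=cv2.resize(((c.max(2)-c.min(2))>35).astype(np.uint8),None,fx=4,fy=4)
    m[red>0]=0
    cn,hi=cv2.findContours(m,cv2.RETR_CCOMP,cv2.CHAIN_APPROX_NONE)
    for i,k in enumerate(cn):
        if cv2.contourArea(k)>60 and len(k)>5:
            e=cv2.fitEllipse(k);print(name,"hole" if hi[0][i][3]>=0 else "outer",cv2.contourArea(k),"c",(e[0][0]/4+u-22,e[0][1]/4+v-22),"ax",(e[1][0]/4,e[1][1]/4),"ang",e[2])
if __name__=="__main__":
    for n in sys.argv[1:]: face(load(n+"_scene"),n)
E
python3 look.py a5 | head -1; python3 face.py a4 a5; python3 -c "
from h import *;f=load('a5_scene')
for e in(0,10,20,30,45):
  a=np.radians(e);n=np.array([np.cos(a)*.98,np.cos(a)*.2,np.sin(a)]);c=np.array([.531,-.144,.0815])+.028*n;r=c-(-f['R'].T@f['t']);print(e,proj(f,c).round(1),'ratio',round(abs(n@r)/np.linalg.norm(r),2))"
```

```text
[ 0.53126493 -0.1443423   0.03177615] [0.59788044 4.86475082 8.23355698] 0.043439263900623144 21.369372010231018
a4 outer 180.5 c (np.float64(310.00213623046875), np.float64(260.73495292663574)) ax (1.6361945867538452, 9.785688400268555) ang 179.8095245361328
a4 outer 197.0 c (np.float64(286.7223701477051), np.float64(258.3149747848511)) ax (1.7828986644744873, 11.93509578704834) ang 0.055531103163957596
a4 outer 3563.5 c (np.float64(298.0323238372803), np.float64(254.2021894454956)) ax (15.728833198547363, 18.216659545898438) ang 111.43879699707031
a4 hole 963.0 c (np.float64(298.52492332458496), np.float64(252.1410264968872)) ax (8.41006088256836, 9.168506622314453) ang 100.57057189941406
a4 outer 66.0 c (np.float64(316.21407318115234), np.float64(244.67466443777084)) ax (1.6405394077301025, 3.622321367263794) ang 85.91266632080078
a5 outer 223.0 c (np.float64(309.49829864501953), np.float64(263.03962326049805)) ax (2.0361602306365967, 9.580897331237793) ang 1.0465534925460815
a5 outer 214.5 c (np.float64(286.13389587402344), np.float64(261.8782215118408)) ax (1.749475359916687, 11.336160659790039) ang 177.44879150390625
a5 outer 3334.0 c (np.float64(297.41148376464844), np.float64(257.5156078338623)) ax (15.137298583984375, 17.815593719482422) ang 119.99669647216797
a5 hole 948.5 c (np.float64(297.9747657775879), np.float64(255.5536069869995)) ax (8.281874656677246, 9.178662300109863) ang 102.69490814208984
a5 outer 301.0 c (np.float64(315.8878860473633), np.float64(245.83713829517365)) ax (4.843347549438477, 5.691471576690674) ang 79.57324981689453
a5 outer 124.0 c (np.float64(281.3702573776245), np.float64(245.05383968353271)) ax (2.6910479068756104, 4.240450859069824) ang 94.82555389404297
0 [296.8 271.9] ratio 0.55
10 [296.7 270.5] ratio 0.68
20 [296.8 268.9] ratio 0.8
30 [296.8 267. ] ratio 0.89
45 [297.  263.8] ratio 0.98
```

The pitch analysis shows the coil only rotated about 35° and slid up between the pads on the V-shaped cradle end. I'll take it back to the clear spot, press it upright on the table, and regrip a bit above its middle. Then I'll tip it over the straight top edge of the fixed end wall.

Emit:
arm_command:
  commands:
    - [[0,0,15],0,0.4]
    - [[0,0,30],0,0.4]
    - [[0,0,30],0,0.4]
    - [[0,0,23],0,0.4]
    - [[-4,30,0],0,0.4]
    - [[-4,40,0],0,0.4]
    - [[-4,40,0],0,0.4]
    - [[-4,40,0],0,0.4]
    - [[-4,40,0],0,0.4]
    - [[-4,40,0],0,0.4]
    - [[-4,40,0],0,0.4]
    - [[-4,30,0],0,0.4]
    - [[-2,22,0],0,0.4]
    - [[0,0,-30],0,0.4]
    - [[0,0,-30],0,0.4]
    - [[0,0,-20],0,0.4]
    - [[0,0,0],0,0.4]

```text
clock: 13.65
position: [0.495, 0.1764, 0.0472]
tool_rot: [3.141, 0.003, 0.206]
force: [0.3, -0.3, -0.9]
grip_width: 0.0438
finger_force: 21.1
```

```bash
cat > asc.py <<'E'
import sys
from workcell import grab_frame, bot
from h import *
x,y,z=map(float,sys.argv[2:5])
f=grab_frame("scene");np.savez(f"pics/{sys.argv[1]}.npz",**f)
o=bot.observe();print(o["position"],o["force"],o["grip_width"],o["finger_force"])
u,v=proj(f,[x,y,z]).astype(int);print("centre px",u,v)
c=f["image"][v-22:v+24,u-36:u+36].astype(int)
for r in c[:,:]:
    print(''.join('b' if p[2]-p[0]>25 else 'o' if p[0]-p[2]>35 else '#' if p.max()<60 else '+' if p.max()<100 else '-' if p.max()<140 else ' ' for p in r))
E
python3 asc.py b1 .497 .178 .10
```

```text
[0.49580177 0.17678827 0.04874951] [-0.40108383 -0.4214008  -0.577194  ] 0.04368690160444851 21.093807220458984
centre px 444 278
+++++++++++++##########+++###########################################+++
+++++++++++++##########++++#############################################
+++++++++++++#########+++++#############################################
+++++++++++++########+++++##############################################
+++++++++++++########+++++##############################################
--++++++++++++#######++++####################################+########+#
------++++++++#######+++###################################+++########+#
--------++++++########+##################################++-+#########+#
-----------+++##########################################+--+############
--------------+##########################################++#############
--------------+#######################+++++++####+######################
--------------+######################+++++++++++++######################
---------------#####################++++++++++++++######################
---------------+#####
[... 1687 characters left out ...]
-------------------------++++++++++++++++++
--------------------------------------------------------+++++++++-------
----------------------------------------------------------+++++---------
------------------------------------------------------------------------
------------------------------------------------------------------------
------------------------------------------------------------------------
------------------------------------------------------------------------
------------------------------------------------------------------------
------------------------------------------------------------------------
------------------------------------------------------------------------
```

Run:
```python
from h import *
f=load("b1");c=f["image"][264:300,430:466].astype(int)
print("B-R");
for r in c[::1,::1]: print(''.join(' .:-=+*#@'[min(8,max(0,(p[2]-p[0]+4)//4))] for p in r), ''.join('0123456789ABCDEFGHIJ'[min(19,int(p.mean()/10))] for p in r))
print(proj(f,[.4955,.1767,.1]))
```

```text
B-R
.::.......:........:..:...::........ 22222222221222222222222222222222226A
.:..:.......:.:::........:...:.:.... 222222111222222222234432222222222258
:...:.:...:..... .........:....::.:: 222222111222222466766675555642222222
:.:::...........    ......:....:..:. 222221112222224799987788787753222222
:...........:.... .  ... . ..:...... 222221122222246777789878888532222222
........:.............  .. ..:...... 222112122222466532357A87979632222222
:......:.............  . . ......... 221122222455773111113997879732222222
.:..::...... ......... ... ...:..... 221222223778952111111688878632222222
.:...:... ............ ......:...::. 212222245979841111111588878632222222
......... .  ......... .......::.... 122223366989842111112687878622222222
..:.... . .. ......... . . ....:..:. 122357588A9AA73122113896878534322224
....... . .   .......  ... ....:.:.. 12258A7A9BBBBA6322368A97878447422236
::..... .. ..   .     . .  .....:... 2227996AB9BAABA8778ACB88786368732467
::.....  .  . .      ....  ....:.... 2238977BCBABAABBBBCBB999984289733688
.:......  .....   .....    ......... 2259A6ACCCABAAABBBBAA9A
[... 895 characters left out ...]
A99999
                ..      ..  .   .. . CCCCCCCCCCCCCCCCCCCCDCCCCCCCCCB99999
  .       .    ....   ..     ....  . CCCCCCCCCCCCCCCCCCCCCDCCCCCCCCCB9999
. .. .     ..  ....... ..... . .. .. CCCCCDCCCCCCCCCCCCCCCDCCCCCCCCCCB999
   ..           . ...   .  ... ..... CCCCCCCCCCCCCCCCCCCCCCCCCCCCCCCCCBBA
.  .                ..     .... ..   CCCCCCCCCCCCCCCCCCCCCCCCCCCCCCCCCCCC
 .... .. . . ... .. ..       .. .... CCCDCCCCCCCCCCCCCCCCCCCCCCCCCBCCCCCC
 . . . .  .  . . . . . . . .  .  ..  CCCDCCCCCCCCCCCCCCCCCCBCCCCCBBBBBBBC
     .   ...    . ..     . ..... ..  CCCCCCCCDCCCCCCCCCCBBBBBBBBBBBBBAABB
    .    . .    ....   .    . .....  CCCCCCCCCDCCCCCCCCBBBBBBBBBBBAAAAABB
[443.99591349 277.63653459]
```

Emit:
arm_command:
  commands:
    - [[0,0,-20],0,0.4]
    - [[0,0,-15],0,0.4]
    - [[0,0,-10],0,0.4]
    - [[0,0,-8],0,0.4]
    - [[0,0,-5],0,0.4]
    - [[0,0,-5],0,0.4]
    - [[0,0,0],0,0.4]

```text
clock: 14.4
position: [0.4961, 0.1769, -0.0139]
tool_rot: [3.142, 0.0, 0.206]
force: [-0.8, -0.5, -1.6]
grip_width: 0.043
finger_force: 21.1
```

Emit:
arm_command:
  commands:
    - [[0,0,-3],0,0.4]
    - [[0,0,-3],0,0.4]
    - [[0,0,-2],0,0.4]
    - [[0,0,0],0,0.4]

```text
clock: 14.8
position: [0.4961, 0.1769, -0.0219]
tool_rot: [3.142, 0.0, 0.206]
force: [-0.7, -0.8, -1.4]
grip_width: 0.0435
finger_force: 21.1
```

```bash
python3 asc.py b2 .497 .178 .05 | head -1
python3 - <<'E'
from h import *
f=load("b2");c=f["image"][272:312,424:468].astype(int)
for r in c: print(''.join(' .:-=+*#@'[min(8,max(0,(p[2]-p[0]+4)//5))] for p in r), ''.join('0123456789ABCDEFGHIJ'[min(19,int(p.mean()/10))] for p in r))
E
```

```text
[ 0.49611704  0.17693991 -0.02179102] [-0.28414835 -0.52948139 -1.53203647] 0.043661194613295956 21.146074533462524
............................................ 55542222222212222222222222222222222222333336
... ........................................ 44432222222212221222222222222222222223333336
..  ........................................ 46994222222212212222222222222222222223333334
.    ....................................... 49CC7322222222122222222222222222222223333334
.     ...................................... 6BCC9422222222222212222222222222222333322334
.    ....................................... ACCC9412222222222122222222222222222333222234
   ......................................... BBCA6212222221122222222222222222222333222224
   ......................................... 99A62222222211122222222222222222222223321124
  .......................................... 78422222222111222222222222222222222355422223
...................................  ....... 33222222221112222222222222222222246774212211
................................... ........ 222222222212222222222222222222222688522
[... 1915 characters left out ...]
          .               CCCCBBBBBBBBBBBBBBBBBBBBBBBBBBBBBBBCCCCCCCCC
                                             CCCCBBBBBBBBBBBBBBBBBBBAA999ABBBBBBBBBCCCCCC
                          . .                CCDDBBBBBBBBBBBBBBBBBAA8887789999ABBBBBBBCCC
                               .             CCDDCBBBBBBBBBBBBBBBA877787888877999ABBBABCB
                                             CCCCCCBBBBABBBBBBBBB8877777888777878999ABBBB
    .                                        CCCCCCCBBBBBBBBBBBBB88888778777778877779ABBA
                              .              CCCCCCCBBBBBBBBBBBBA888888877778887777788998
                                             CCCCCCCBBBBBBBBBBBB8888888877778877777788876
```

Emit:
arm_command:
  commands:
    - [[0,0,-3],0,0.4]
    - [[0,0,-3],0,0.4]
    - [[0,0,-2],0,0.4]
    - [[0,0,0],0,0.4]

```text
clock: 15.25
position: [0.4981, 0.1778, -0.029]
tool_rot: [-3.141, -0.004, 0.206]
force: [5.0, 0.0, 12.4]
grip_width: 0.0438
finger_force: 21.5
```

Emit:
arm_command:
  commands:
    - [[0,0,1],0,0.0]
    - [[0,0,0],0,-0.1]
    - [[0,0,0],0,-0.18]
    - [[0,0,0],0,-0.18]
    - [[0,0,0],0,-0.18]
    - [[0,0,0],0,-0.18]

```text
clock: 15.85
position: [0.4961, 0.1769, -0.0288]
tool_rot: [3.142, 0.0, 0.206]
force: [0.2, 0.1, -0.0]
grip_width: 0.0507
finger_force: 0.0
```

```bash
python3 asc.py b3 .497 .178 .05 | head -1
cat > sh.py <<'E'
import sys
from h import *
f=load(sys.argv[1]);v0,v1,u0,u1=map(int,sys.argv[2:6]);c=f["image"][v0:v1,u0:u1].astype(int)
for r in c: print(''.join('b' if p[2]-p[0]>18 else 'o' if p[0]-p[2]>40 else '0123456789ABCDEFGHIJ'[min(19,int(p.mean()/10))] for p in r))
E
python3 sh.py b3 276 316 420 472
```

```text
[ 0.49613808  0.17692819 -0.02878053] [ 0.67936498 -0.00657072 -0.37362053] 0.05029783512831242 0.0
34446AA632222221121222222222222222222222333333466677
3444ACC832222222222122222222222222222223333333455555
3558CCB622222222222122222222222222222223233222455554
357BCB7322222222211222122222222222222333322222345543
269CB73222222222111222222222222222222232223321344442
269A732222222222112222222222222222222232355421234531
2376322222222211122222222222222222222246774212113553
2222222222222112222222222222222222222279963222112453
2222222211221122222222222222222222222277742223212222
2222222211122222224444555332223322222233222233211222
2222222221222222235566788668996322222222222233212222
222222211122222246bbbbb7777BCC8422222322222222222222
222221222222223589999876bb6BCC8322222322222222222224
22221112222454789A99AA99755BCB6222222222222222222247
4322122222367689898899999859C94222222222222122222379
6421222223587778888888999878B61112222222221222223699
8311223545677788998888888878841112222224564222237999
8412237866677889ABAAAA988879511134322239AB8433469999
8422259A56677899AABBCDBB987841115873258BCCB999
[... 419 characters left out ...]
CCCCCCCCCCC
99999888566777899AAABBCCDDCCABABBBBBBBCCCCCCCCCCCCCC
99999888666777888888999ABBCCBBBBBBBBBBBBBCCCCCCCCCCB
99999888667777777787787778ACA999ABBBBBBBBBBBCCCCCCCA
999999887777688766766877777A987889A99ABBBBBBBBBCCBBA
9999999878777786432235787668987888877999ABBBABBBBAAB
9999999989677862111111587668887888877877999ABBBB99AA
A9999999897778632111136887688788777788877779ABBA68AB
BBBB9999887778775555668877788887777888777778899857AB
CCCCBBB9898777888877888777888877777888777788887645A9
CCCCCCCB9BAA9898888889998888887778888887788888754689
DCCCCCCCBBBBBBAAAA9AAAAB9888887888877888788887655568
CCCCCCCCCBBBBBBBBBBBBBBBB888888877777887778886556567
CCCCCCCCCCBBBBBBBBBBBBBBB988787877777787777785566656
```

The coil now lies on its side between the fingers: both straps show at rows ~287 and ~298, and the bore end face is at (437.5,308). I'll measure its centre along its axis.

Run:
```python
from h import *
f=load("b3")
g=cv2.cvtColor(f["image"],cv2.COLOR_RGB2GRAY)[303:314,430:446];w=np.clip(60-g.astype(float),0,None)
Y,X=np.mgrid[303:314,430:446];u,v=(w*X).sum()/w.sum(),(w*Y).sum()/w.sum();fc=onz(f,u,v,.022);print(u,v,"face",fc)
ax=np.array([np.cos(.206),np.sin(.206)]);c=fc[:2]-.028*ax;tcp=np.array([.4961,.1769])
d=c-tcp;print("centre",c,"rel to TCP along axis, across",d@ax,d@[-ax[1],ax[0]])
for s in(-.028,-.0,.028):
  print(s,proj(f,[*(c+s*ax),.022]),proj(f,[*(c+s*ax),.044]))
```

```text
438.1560773480663 308.2403314917127 face [0.52653403 0.18388088 0.022     ]
centre [0.49912604 0.17815359] rel to TCP along axis, across 0.003218471524774022 0.000608117778063703
-0.028 [436.52015895 287.10123059] [438.41428201 282.02654505]
-0.0 [437.32717294 297.52934854] [439.25889798 292.53931212]
0.028 [438.15607735 308.24033149] [440.12676635 303.34149711]
```

Emit:
arm_command:
  commands:
    - [[3,1,0],0,-0.18]
    - [[0,0,0],0,0.0]
    - [[0,0,0],0,0.3]
    - [[0,0,0],0,0.4]
    - [[0,0,0],0,0.4]
    - [[0,0,10],0,0.4]
    - [[0,0,20],0,0.4]
    - [[0,0,30],0,0.4]
    - [[0,0,35],0,0.4]
    - [[0,0,35],0,0.4]
    - [[0,0,35],0,0.4]
    - [[0,0,0],0,0.4]
  newtons: 45

```text
clock: 17.1
position: [0.5011, 0.1787, 0.1409]
tool_rot: [-3.141, -0.006, 0.205]
force: [0.0, -0.0, -2.6]
grip_width: 0.0427
finger_force: 46.4
```

```bash
python3 asc.py b4 .497 .178 .18 | head -2; python3 sh.py b4 240 290 420 482
```

```text
[0.50015339 0.17820998 0.13861804] [-0.64808564  0.0024729  -2.40541792] 0.042464287943208834 46.43818259239197
centre px 452 257
CCCCCCCCCCC7322222222222221111122222233344542222222222224AA942
CCCCCCCCCCC842222222222222111222222257777789977554222222256632
CCCCCCCCCCC94222222222222211122222226889998CCBBAA9522222222222
CCCCCCCCCCCB522222222222211122222245bbbb778ACCCCBB622222222222
CCCCCCCCCCCC6222222222221212222224788887bbb7ACCB88422222222222
ABBCCCCCCCCC8322222222112222224347AAAAA9976b7BC943222222222222
999ABBBCCCCC9422222222112222237789AAAAA999866BB621122222222222
9999999BBCCCB6222222211222223699AA99999999985A9412122222222222
999999999BBBCA877532222222224889998888899998795112122222222221
999999999999BBAAA731222223246778888888888998794111122222222353
999999999999999996212222356577788888888888887731112222222589A7
999999999999999975212224777677889999AA98888885211264222259CCCB
999999999999999975212226995678899AABBCBAA9888521138742259CCCCC
9999999999999998652222379856778A9AABBCCCCBA8752114896339CCCCCC
9999999999999997653222589756779A99999AABCDDB86211799537CCCCCCC
999999999999998665312269A
[... 1479 characters left out ...]
8899999
CCCCCCCCCCCCCCCCCCCCCCCCCCCCCCCCCCBBCBBA8888788788887779999999
CCCCCCCCCDCCCCCCCCCCCCCCCCCCCCCCCCCCCAA87888888888888789999999
CCCCCCCCCCCCCCCCCCCCCCCCCCCCCCCCBBBCB9888788888888888899999999
CCCCCCCCCCDDCCCCCCCCCCCCCCCCCCCBA99B99998878888888788999999999
CCCCCCCCCCDDCCCCCCCCCCCCCCCCCCCBA99999999888888888899999999999
CCCCCCCCCCCCCCCCDDCCCCCCCCCCCCCCBA9999999999999999999999999999
CCCCCCCCCCCCCCCDDCCCCCCCCCCCCCCCCB9999999999999999999999999999
CCCCCCCCCCCCCCCCCCCCCCCCCCCCCCCCCCB999999999999999999999999999
CCCCCCCCCCCCDCCCCCCCCCCCCCCCCCCCCCCB99999999999999999999999999
CCCCCDDCCCCCDCCCCCCCCCCCCCCCCCCCCCCCBB999999999999999999999999
CCCCCDDDDCCDCCCCCCCCCCCCCCCCCCCCCCCCCCB99999999999999999999999
```

Emit:
arm_command:
  commands:
    - [[4,-25,0],0,0.4]
    - [[4,-40,0],0,0.4]
    - [[4,-40,0],0,0.4]
    - [[4,-40,0],0,0.4]
    - [[4,-40,0],0,0.4]
    - [[4,-40,0],0,0.4]
    - [[4,-40,0],0,0.4]
    - [[2,-35,0],0,0.4]
    - [[0,-22,0],0,0.4]
    - [[0,0,-20],0,0.4]
    - [[0,0,-25],0,0.4]
    - [[0,0,-25],0,0.4]
    - [[0,0,-15],0,0.4]
    - [[0,0,-8],0,0.4]
    - [[0,0,0],0,0.4]

```text
clock: 18.65
position: [0.5282, -0.1438, 0.0421]
tool_rot: [-3.141, 0.002, 0.206]
force: [-0.4, 0.4, -1.6]
grip_width: 0.0425
finger_force: 46.5
```

```bash
python3 asc.py c1 .53 -.143 .1 | head -2; python3 sh.py c1 235 295 260 345
```

```text
[ 0.52882124 -0.14393489  0.0429749 ] [ 0.71738617 -0.31895151 -0.27736049] 0.042589715620795325 46.46670699119568
centre px 298 256
CCCCCC73222224444696322221222222222222222222222233222223334556666766779BCCCCCCCCCCCCC
CCCCBB522222244445BA62222222222222222222222222232222222235555555555566ACCCCCCCCCCCCCC
CCCBA85221221454329CA7322221222222222222222222222222222259A65544422335BCCCCCCCCCCCCCC
CCCAAA9522222554225BCB74212112212222222222223322222222259CC85544222333BCCCCCCCCCCCCCC
CCCAABC7322223421219CCB942121221222222222222333222222369BCC95443222334BCCCCCCCCCCCCCC
CCCB9BCA521222212225BCCC612112222222221222222233222228ACCCC84563222224BCCCCCCCCCCCCCC
CCCC9BCC7322221122219CCB622121222222222222222223222229CCCCB62574222227BCCCCCCCCCCCCCC
CCCCABCCA6322221122259A8422222222222222222222222222215BCCC94245322223ACCCDEECCCCCCCCC
CCBBACCCC9422221122224442222222222221222222222222221219CCB62122222227CCCCDFFDCCCCCCCC
CCBA9BCCCB732222222222222122222223334433221222222322225AA84211222225ACCCCDFEBCCCCCCCC
CCBAACCCCCA522222222222222222224667676566554222222222225422222222229CCCCCDFD8BCCCCCCC
CCA9BCCCCCC7322221222
[... 3492 characters left out ...]
8446532339AA
ooooooooooooooooooooooooooooooooooooooooooooooooooooooooooooooooooooooo8A8447632237AA
6oooooo66ooooooooooooooooooooooooooooooooooooooooooooooooooooooooooooooo97448ooooooAA
4211116777753333377777ooooooooooooooooooooooooooooooooooooooooooooooooooo435ooooooooo
421222777774212117777742112267777534ooo67776ooooo34ooooooooooooooooooooooo35ooooooooo
42222389987422222777774221117777742211277777532222567775ooooo877oooooooooo25ooooooooo
422224AA98742222489998422223889874222227777742122267777422113A9A8754oooo7426ooooooooo
422224AA987422224ABAA8422224A9A874222238998742222377777422113AAA875322248756753233389
322225AAA86322225ABA874222249AA874322249AA8742222489777432223AB9875322249A977532223AA
```

The coil is held level over the cradle, with its face bore at (297,268) and both straps visible. Lowering to seat it.

Emit:
arm_command:
  commands:
    - [[2,0,-4],0,0.4]
    - [[0,0,-3],0,0.4]
    - [[0,0,-2],0,0.4]
    - [[0,0,-2],0,0.4]
    - [[0,0,0],0,0.4]

```text
clock: 19.2
position: [0.5311, -0.1441, 0.0321]
tool_rot: [-3.142, 0.0, 0.206]
force: [-0.1, -0.6, -1.6]
grip_width: 0.0428
finger_force: 46.5
```

Emit:
arm_command:
  commands:
    - [[0,0,-1],0,0.4]
    - [[0,0,-1],0,0.4]
    - [[0,0,-1],0,0.4]
    - [[0,0,0],0,0.4]

```text
clock: 19.6
position: [0.5313, -0.1437, 0.0304]
tool_rot: [3.141, -0.0, 0.206]
force: [-8.4, 4.6, 24.3]
grip_width: 0.0425
finger_force: 48.9
```

Emit:
arm_command:
  commands:
    - [[0,0,0.5],0,0.3]
    - [[0,0,0],0,0.1]
    - [[0,0,0],0,-0.1]
    - [[0,0,0],0,-0.25]
    - [[0,0,0],0,-0.25]
    - [[0,0,0],0,-0.25]
  newtons: 20

```text
clock: 20.2
position: [0.5312, -0.1441, 0.0297]
tool_rot: [3.142, 0.0, 0.206]
force: [0.3, -0.1, -0.5]
grip_width: 0.0535
finger_force: 0.0
```

```bash
python3 asc.py c2 .53 -.143 .1 | head -2; python3 sh.py c2 245 295 275 330
```

```text
[ 0.53116053 -0.1440906   0.02973201] [-0.0435496   0.05513412  0.63480905] 0.052887068419912905 0.0
centre px 298 256
225ACB7322211222222222222222222332222215BCCCC8553212229
22379842222222222222222222222222332222119CCCC745322223A
222222222212122222222222222222222332211259CCB522222227B
222222222222222221221232222222222232221215AA842222223AC
12222222222222256666677765433222223322222254322222227BC
2222222122222258889888887665643222233322222222222222ACC
2222222222222279887bbbbbbbbb653222223322222222222223BCC
2212222122222oo876788999999876b222223332222222222227BCC
2222212222223oo667999AAAAAA9987422222332222222222228ABB
3o3222222222ooo478999A99AA9999875322222322222222223oo77
oooo32222221ooo68999998899999988643222222212122222ooooo
ooooo2232641ooo78888988888999988764322223212222222ooooo
ooooo2237A51ooo777778888888888887653222222ooo2223oooooo
ooooo2239A51ooo67788999AA9A8888776o3432223ooooooooooooo
ooooo2239951ooo677899ABBCBCB988776o4674223ooooooooooooo
ooooo2239951ooo67889AABBCCCCBA8776o4895223ooooooooooooo
ooooo2228952oo5678888999AABCDCA876o499523oooooooooooooo
ooooo3228952oo5666bbbbbbbbbbA
[... 1118 characters left out ...]
oooooooooooooooooooooooooooo
ooooooooooooooooooooooooooooooooooooooooooooooooooooooo
ooooooooooooooooooooooooooooooooooooooooooooooooooooooo
ooooooooooooooooooooooooooooooooooooooooooooooooooooooo
ooooooooooooooooooooooooooooooooooooooooooooooooooooooo
ooooooooooooooooooooooooooooooooooooooooooooooooooooooo
ooooooooooooooooooooooooooooooooooooooooooooooooooooooo
3377777oooooooooooooooooooooooooooooooooooooooooooooooo
117777742122267777534ooo67766oooo334ooooooooooooooooooo
22777774221116777742221177777532212567775ooooo877oooooo
2489998422223889874222227777742112267777421223A9A8754oo
24ABAA8422224A9A874222248998742222377777422114AAA875322
25ABA874222249AA874222249AA8742222488777432214AB9875322
```

Run:
```python
from h import *
f=load("c2");T=np.array([.530,-.142]);X=np.array([.98,.199]);Y=np.array([-.199,.98])
g=cv2.cvtColor(f["image"],cv2.COLOR_RGB2GRAY)[268:277,290:306];w=np.clip(60-g.astype(float),0,None)
V,U=np.mgrid[268:277,290:306];u,v=(w*U).sum()/w.sum(),(w*V).sum()/w.sum();q=onz(f,u,v,.08)
print(u,v,q,"face x_w,y_w",(q[:2]-T)@X,(q[:2]-T)@Y+.07)
# deck edges at the cradle column, z=.05
for uu,vv in((297,255),(299,290)):
  q=onz(f,uu,vv,.05);print((q[:2]-T)@X,(q[:2]-T)@Y+.07)
```

```text
297.4640522875817 272.56427015250546 [ 0.55878385 -0.13666629  0.08      ] face x_w,y_w 0.02926957728170865 0.06949905224914049
-0.03903076691621659 0.061733844914737004
0.05580091695809738 0.07499129624533468
```

Emit:
arm_command:
  commands:
    - [[0,0,10],0,-0.25]
    - [[0,0,25],0,-0.25]
    - [[0,0,35],0,-0.25]
    - [[0,0,35],0,-0.25]
    - [[0,0,35],0,-0.25]
    - [[0,0,0],0,-0.25]

```text
clock: 20.85
position: [0.5333, -0.1445, 0.1748]
tool_rot: [3.139, -0.006, 0.206]
force: [-0.1, 0.1, -0.6]
grip_width: 0.0533
finger_force: 0.0
```

```bash
python3 - <<'E'
from h import *
T=np.array([.530,-.142]);X=np.array([.98,.199]);Y=np.array([-.199,.98])
for n,(u0,u1,v0,v1) in(("top0",(368,392,208,248)),("scene0",(238,258,226,266))):
    f=load(n);im=f["image"][v0:v1,u0:u1];m=(im.max(2)<60).astype(np.uint8)
    k,l,st,c=cv2.connectedComponentsWithStats(m);i=1+st[1:,4].argmax()
    r=cv2.minAreaRect(np.argwhere(l==i)[:,::-1].astype(np.float32));p=(r[0][0]+u0,r[0][1]+v0)
    q=onz(f,*p,.144)[:2];print(n,st[i],p,r[1:],q,(q-T)@X,(q-T)@Y+.07)
    for b in cv2.boxPoints(r): q=onz(f,b[0]+u0,b[1]+v0,.144)[:2];print("   ",(q-T)@X,(q-T)@Y+.07)
E
python3 asc.py c3 .53 -.143 .1 | head -2; python3 sh.py c3 245 285 235 330
```

```text
top0 [ 8  8  8 24 66] (379.53846168518066, 227.69231033325195) ((23.533939361572266, 3.53009033203125), 78.69007110595703) [ 0.55313124 -0.24901981] 0.0013716677574730598 -0.039482534102612626
    0.03325806097096817 -0.034428072433236215
    0.03349810513537258 -0.04397147296610285
    -0.03035676831518475 -0.04451199370886755
    -0.03058436268998821 -0.03501743570718166
scene0 [  7   5   8  30 131] (248.29476070404053, 245.53929901123047) ((5.616958141326904, 29.53858757019043), 7.594643592834473) [ 0.56161023 -0.24522392] 0.010436463567098153 -0.037449872391904296
    0.048163328232581855 -0.0419796391810221
    -0.029813080865249246 -0.04517198872491206
    -0.02878499564696544 -0.032740649396501745
    0.04909045642218383 -0.03003389880016534
[ 0.53231064 -0.14434986  0.17246624] [-0.03306336 -0.22851294 -1.84029912] 0.053284044638492914 0.0
centre px 298 256
CCCCCFFFFF92224EFFFEEEEEFFFEEDFFFFFFFDCBBBCCCCCCCCCCCCCCCCCCCCCCCCCCCCCCCCCCCCCCCCCCCCCCCCCCCCC
CCCCCFFFFF82225EFFFEEEEEFFFDDFFFFFFFFDDBBCCCCCCCCCCCCCCCCCCCCBCCCCCCCCCCCCCCCCCCCCCCCCCCCCCCCCC
CCCCDFFFFF72227EFFFEEEEEFFFCDF
[... 2917 characters left out ...]
664222oooooooooooooooooooooo
BBBBBBBBBBBBBAABBBBBBBBAA8AABBBBB998Aooooooooooooooooo3222222334444311122oooooooooooooooooooooo
BBBBAABBBBBBBBBBBBBBBBBA989AABABA998Aooooooooooooooooo3bb233333322211112ooooooooooooooooooooooo
AAAAAAAABBBBBBBBBABBABBB999AABBBBA98Aooooooooooooooooo44bb43333222222bbbooooooooooooooooooooooo
bbbbb8999999999999AAAAAA999AABBBBB98Aoooooooooooooooooooo5oooo44o433444booooooooooooooooooooooo
bbbbbbbbbbbbbbbbbbbbbbb8877999999998A9ooooooooooooooooooooooooooooooooooooooooooooooooooooooooo
444444443333bbbbbbbbbbbbbbbbbbbbbbbb98ooooooooooooooooooooooooooooooooooooooooooooooooooooooooo
oooooooooooo4444444444444455455bbbbb87ooooooooooooooooooooooooooooooooooooooooooooooooooooooooo
```

The coil is seated level, both straps parallel, and stays put after release. Going to the handle at (0.553, -0.249).

Emit:
arm_command:
  commands:
    - [[7,-35,0],0,-0.25]
    - [[7,-35,0],0,-0.25]
    - [[7,-34,0],0,-0.25]
    - [[0,0,0],0,-0.25]
    - [[0,0,-25],0,-0.25]
    - [[0,0,-25],0,-0.25]
    - [[0,0,-15],0,-0.25]
    - [[0,0,-8],0,-0.25]
    - [[0,0,0],0,-0.25]

```text
clock: 21.8
position: [0.5518, -0.2476, 0.096]
tool_rot: [-3.141, 0.001, 0.206]
force: [0.7, 0.2, 0.4]
grip_width: 0.0533
finger_force: 0.0
```

```bash
python3 asc.py d1 .553 -.249 .144 | head -2; python3 sh.py d1 225 270 220 285
```

```text
[ 0.55229534 -0.2479119   0.09697762] [-0.33100483  0.19476453 -0.07454263] 0.05338056305358462 0.0
centre px 247 242
21222222222222222222122222222222222223222212219BCC6222222ACCCCCCC
211222222222222223653334555422122222233322222259A95222223BCCCCCCC
222222222222222227AA9999AAA987775322223333222223422222227BCCCCCCC
22222222212222223ACCCCCCCCCCCBBBA522222333222222222222229CCCCCCCC
22222222222222225BCCCCCCCCCCCBBCC84222223332222222222222ACCCCCCCC
22222122221222226BCCBCCCCCCAA879BB7322223332222222222223BCCCCCCCC
22222222122212215BCCCCCCCCC831139BA632222323222222222227BCCCCCCCC
32226642122222212BCCCCCCCCC721118BCA76322223222222222229CCCCCCCCC
9778AB96322222211ACCCCCCCCC621116BCCBA73222232222222222ACCCCCCCCC
CBBCCCCA5222253117BCCCCCCCB511115BCCCCA6322223222222223BCCCCCCCCC
BCCCCBBB8423584116BCCCCCCCA411114BCCCCCA522222238632227BCCCCCCCCC
CCCCCBBBB525895215BCCCCCCC9411113BCCCCCC62222223BA9778ACCCCCCCCCC
CCCCCCCCC624995213BCCCCCCC8311111CEDDDDD76632223BCCBACBBCCCCCCCCC
CCCCCCCCC733995213BCCCCCCC7211111EFFFFFF88963223DEEEECABCCCCCCCCC
CCCCCCCCC842896223BCCCCCCC6211113EEFFGGG88973223EGGGFDBBCC
[... 1287 characters left out ...]
31114DEEEEEEEEEBDDEEEEEEEAC8oooooooooooo
FFFFFFDCFGFFFFGGGGGEDCCB941116DEEEEEEEEEBDEFEEEEEEBC7oooooooooooo
FFFEFFDDFFFFFFFFFFFFEEEDC9888ADEEEEEEEEEBDEEEEEEEDBB7oooooooooooo
FFFFFEDDEFFFFFFEEFFFEEEEEDDDDDEEEEEEEEEEBCEEEEEEEBBAooooooooooooo
FFFFFDCDEFFFFFFFFEFFFEEEEEEEEEEEEEEEEEEEBDEEEEEEECCAooooooooooooo
FFFFFFDDEFFFFFFFFFFFFFEEEEEEEEEEEEEEEEEDBDEEEEEEEDDAooooooooooooo
FFFFFFDDEFFFFFFFFFFFFFEEEEEEEEEEEEEEEEEDBDEEEEEEEDD9ooooooooooooo
FFFFFFDDEFFFFFFFFFFFFFFEEEEEEEEEEEEEEEEECDEEEEEEEDD9ooooooooooooo
FFFFFFDDEFFFFFFFFFFFFFFFEEEEEEEEEEEEEEEECDEEEEEEECD8ooooooooooooo
FFFFFFDDEFFFFFFFFFFFFFFFFEEEEEEEEEEEEEEDCDEEEEEEECD8ooooooooooooo
FFFFFFDDEFFFFFFFFFFFFFFFFFEEEEEEEEEEEEEDBCEEEEEEEDD8ooooooooooooo
```

The bar (u≈247) is centred between the fingers (u≈233 and u≈262). Gripping it.

Emit:
arm_command:
  commands:
    - [[0,0,0],0,0.2]
    - [[0,0,0],0,0.5]
    - [[0,0,0],0,0.9]
    - [[0,0,0],0,0.9]
    - [[0,0,0],0,0.9]
    - [[0,0,0],0,0.9]
  newtons: 30

```text
clock: 22.45
position: [0.5525, -0.2482, 0.0975]
tool_rot: [3.141, -0.001, 0.206]
force: [-0.5, -0.4, 6.5]
grip_width: 0.0084
finger_force: 29.9
```

Emit:
arm_command:
  commands:
    - [[-1,5,0],0,0.9]
    - [[-2,10,0],0,0.9]
    - [[-2,10,0],0,0.9]
    - [[-2,10,0],0,0.9]
    - [[-2,10,0],0,0.9]
    - [[-2,10,0],0,0.9]
    - [[-2,10,0],0,0.9]
    - [[-2,10,0],0,0.9]
    - [[-2,10,0],0,0.9]
    - [[-2,10,0],0,0.9]
    - [[-2,10,0],0,0.9]
    - [[-2,10,0],0,0.9]
    - [[-2,5,0],0,0.9]
    - [[0,0,0],0,0.9]

```text
clock: 23.85
position: [0.5261, -0.1277, 0.0974]
tool_rot: [3.141, 0.001, 0.206]
force: [-9.2, -1.2, 13.1]
grip_width: 0.0085
finger_force: 30.6
```

Emit:
arm_command:
  commands:
    - [[-2,4,0],0,0.9]
    - [[-1,4,0],0,0.9]
    - [[-1,3,0],0,0.9]
    - [[0,0,0],0,0.9]

```text
clock: 24.25
position: [0.5248, -0.1219, 0.0976]
tool_rot: [3.136, -0.003, 0.203]
force: [9.8, -28.0, -5.1]
grip_width: 0.0088
finger_force: 29.9
```

```bash
python3 asc.py e1 .525 -.117 .144 | head -2; python3 sh.py e1 235 285 290 345
```

```text
[ 0.52478312 -0.12182992  0.09763601] [  9.85046048 -28.23931436  -3.67330981] 0.008649423602171327 29.89347070455551
centre px 310 245
522222212111211221122222222222221222222249BCCCCCCCCCBCC
95222222222222122122222222222112222222269BCCCCCCCCCCCCC
CA6423587422222221222222222222222222238ACCCCCCCCCCCCCCC
ABA9899BB94222222122222222222442222258BCCCCCCCCCCCCCCCC
9BCCBBBCBB622326311112222223799642359BCCCCCCCCCCCCCCCCC
9BDDCBBCBB622369511113432226CCCAA89ABBBBCBBCCCCCCCCCCCC
9BEECCCCCC732499411115774228DEEECCEEEDDDEBCCCCCCCCCBCCC
ABCCCCCCCC73259841111599422AFFFFCEFFFFFFFCDEEECCCCCBCCC
BCCCCCCCCC83259841111698422BFFFFDEFFFFFFFCEEFFCCCCCCCCC
BCCCCCCCCC73259841111798422BFFFFDDFFFFFFFCEEFEBBCCCCCCC
BCCCCCCCCC83159841111798432BEFFFDDFFFFFFFDEDFD8BBBBCCCC
BCCCCCCCCC94259841111798422BEFFFDDFFFFFFFCEDFD7BCBCCCCC
BCCCCCCCCCB8779841111798425DFFFEDEFFFFFFFCEDFD7BCCCCCCB
BCCCCCCCCCCBBA983122178988BDFFFDDDFFFFFFFCDDFD7BCCCCCCC
BCCCCCCCCCCCCBA83112278ACCDEFFFDDEFFFFFFFCDDFC7BCCCCCCC
BCCCCCCCCCCCCBDA41223AABDEEEFFFDEDFFFFFFFCDDFB7BCCCCCCC
DCCCCCCCCCCCCCFD61226DCCEEEEFFFCDEFFFFFFFCDDFB8BBBCCCBB
FECCCCCCCDCC
[... 1135 characters left out ...]
EEEADEEEEEEEEBBAB846888ooooo
FFEFEEFFEFEFEEFFEFFFEEEEEEEEEEBDEEEEEEEEBBAA73466666666
EEEEEEEEFEFEFEEEEFFFFEEEEEEEEEBDEEEEEEEEBBBB73455555555
CCCCCCDDDDDDDDDDEEEEEEEEEEEEEEBDEEEEEEEEBBDD73454444445
AAAAAAAAAABBBBBBCCCCCCCCDDDDDDACDDDDDDEECADE83674333358
AAAAAAAAAAAAAAAAAAAAAAAAAAAAA98BBBBCCBCBA8CD8377422226A
AAAAAAAAAAAAAAAAAAAAAAAAAAAA998AAAAAAA9888AB6376322227A
AAAAAAAAAAAAAAAAAAAAAAAAAAAA998AAAAAAA9889AA6376322228A
AAAAAAAAAAAAAAAAAAAAAAAAAAAAA98AAAAAAAA897AA5376322238A
AAAAAAAAAAAAAAAAAAAAAAAAAAAAA98AAAAAAAA897AA5365322269A
AAAAAAAAAAAAAAAAAAAAAAAAAAAAA98AAAAAAAA899AA535544449AB
AAAAAAAAAAAAAAAAAAAAAAAAAAAAA989AAAAAAA8A9A954666655BBB
bbbbb8888999999999AAAAAAAAAAAA8AAAAAAAA9A8A954666665BBB
```

The hood met a firm stop (28 N along -y) after 129 mm of travel, with its edge at u≈332 beside the wall at u≈333–334. I'll relax the push, release and rise, then check in both views.

Emit:
arm_command:
  commands:
    - [[0.5,-2.5,0],0,0.9]
    - [[0.3,-1.5,0],0,0.9]
    - [[0,0,0],0,0.4]
    - [[0,0,0],0,0.2]
    - [[0,0,0],0,0]
    - [[0,0,0],0,-0.2]
    - [[0,0,0],0,-0.25]
    - [[0,0,15],0,-0.25]
    - [[0,0,30],0,-0.25]
    - [[0,0,35],0,-0.25]
    - [[-30,0,35],0,-0.25]
    - [[-40,20,0],0,-0.25]
    - [[-40,40,0],0,-0.25]
    - [[0,40,0],0,-0.25]
    - [[0,40,0],0,-0.25]
    - [[0,40,0],0,-0.25]
    - [[0,40,0],0,-0.25]
    - [[0,0,0],0,-0.25]

```text
clock: 26.1
position: [0.4183, 0.0991, 0.2121]
tool_rot: [-3.14, -0.001, 0.212]
force: [0.0, -1.2, 0.4]
grip_width: 0.0533
finger_force: 0.0
```

```bash
python3 asc.py g1 .525 -.117 .144 | head -2; python3 sh.py g1 237 262 316 345
python3 - <<'E'
from h import *
from workcell import grab_frame
T=np.array([.530,-.142]);X=np.array([.98,.199]);Y=np.array([-.199,.98])
f=grab_frame("top");np.savez("pics/g1t.npz",**f)
u,v=proj(f,[.515,-.068,.117]);print("wall px",u,v)
for uv in((295,250),): pass
c=f["image"][int(v)-18:int(v)+20,int(u)-14:int(u)+24].astype(int);print(int(u)-14,int(v)-18)
for r in c: print(''.join('o' if p[0]-p[2]>40 else '0123456789ABCDEFGHIJ'[min(19,int(p.mean()/10))] for p in r))
for n in("g1",):
    g=load(n)
    for n2,b in(("pier",[.434,.331,.05]),("tender",[.636,.256,.03]),("shunter",[.455,-.541,.04])):
        uu,vv=proj(g,b).astype(int);d=np.abs(g["image"][vv-12:vv+12,uu-12:uu+12].astype(int)-load("scene0")["image"][vv-12:vv+12,uu-12:uu+12]).mean();print(n2,"change",d)
# handle in both views
for n,(u0,u1,v0,v1) in(("g1",(296,325,225,270)),("g1t",(318,350,212,256))):
    f=load(n);im=f["image"][v0:v1,u0:u1];m=(im.max(2)<60).astype(np.uint8)
    k,l,st,cc=cv2.connectedComponentsWithStats(m);i=1+st[1:,4].argmax()
    r=cv2.minAreaRect(np.argwhere(l==i)[:,::-1].astype(np.float32));q=onz(f,r[0][0]+u0,r[0][1]+v0,.144)[:2];print(n,st[i],r[1],(q-T)@X,(q-T)@Y+.07)
E
```

```text
[0.41836879 0.09650433 0.21184197] [ 0.09568916 -1.57698557  0.05035801] 0.053383187442026823 0.0
centre px 310 245
CCCCCCCCCCCCCCCCCCCCCCCCCCCCC
CCCCCCCCCCCCCCCCCCCCCCCCCCCCC
CCCCCCCCCCCCCCCCCCCCCCCCCCCCC
DDCCCCCBCCCBBBBBBCCCCCCCCCCCC
FEEEEECDEEEDDDDBCCCCCCCCCBCCB
FFFFFFDEFFFFFFFBDEEECCCCCBCCC
FFFFFFDDFFFFFFFCEEFFCCBCCCCCC
EFFFFFDDFFFFFFFDEEFEBBBCCCCCC
EEFFFFDDFFFFFFFDEDFD8BBBBCCCC
EEEFFEDEFFFFFFFCCDFD7BCBCCCCB
EEFFFCDEFFFFFFFBDDFD7BCCCCCCB
EEFFFDDDFFFFFFFCDDFD7BCCCCCBB
EEFFFEEDFFFFFFFCDDFC7BCCCCCCC
EEFFFDEEFFFFFFFCCDFB7BCBCCCCC
EEFFFCDFFFFFFFFCCDFB8BBBBCCBB
EEFFFCDFFFFFFFFCCDFB8BCBBCCBB
EEFFFDEFFFFFFFECBDFB9BCCCCCCC
EEFFFCEFFFFFFFECBEFA6BCCCCCCC
EEFFFBCFFFFFFFFDAEF94BCCCCCCC
EEFFFBDFFFFFFFFDAEF94BBBBCCCC
EEFFFCDFFFFFFFEDBEF95ABBBCCCC
EEFFFCDFFFFFFFCDBEF95BCCCCCCC
EEFFFDEFFFFFFFCDBFF95BCCCCCCC
EEFFFDDFFFFFFFEEBEF95BCCCCBBB
EEFFFDDFFFFFFFEE9EF849ABBBAAB
wall px 312.04355834798224 241.3471903341109
298 223
EDEEEEEEEEEEEEEDDEEEDEFFFFGHHHHHHHHGGG
EEEDEEEEEEEEEEEEEFFFDFGGGGGGGGHGEEGGHH
EEEDEEEEEEDDFEFGGGHGEEFGGGFFFGFA42HJJJ
EDEEEEEEEDGHGDFHGGGGFDFGFFFGGIA220IJJJ
DDEEEEEEEDJJHCFGGGGGHDGII
[... 908 characters left out ...]
GG
4389DFB53339C6AJGJHJJJJJJJHJJJJIHGGGGG
3369DEB63338A65JJJFJJJJJJJFEFFFFGGGGGG
4369DEE84336983JJGDIIIGFEECDFGGGGGGGGG
4359CEFB6446872BICBEFGGGGFDDFGGGGGGGGG
3339ADFDA667872AJIDCEFGGGFDDEGGGGGGHGF
ooooooooD8677738JHEAFFGGGGDEEGHGFGFFEC
ooooooooD8447853HEDBEGGGHGGEDEFCBB9777
ooooooo9A6337A83JJECDFGFFDGC9877775432
ooooCABC74437BB5JJCBCCBA87666558999557
3335BBEF93436BC7788988766553446BCCCAAC
pier change 2.118634259259259
tender change 1.3055555555555556
shunter change 2.8078703703703702
g1 [ 10   9   6  31 121] (4.241723537445068, 30.003955841064453) 0.008789099936155368 0.09194369275628354
g1t [11 13  7 24 58] (23.529346466064453, 2.572791576385498) -0.00021292983978678104 0.09027791186853296
```

The hood abuts the end wall in both views with no red gap. The handle moved 129.5 mm, within the stated range, and the bystanders are unchanged. Handing in.

```bash
python3 -c "
from workcell import ticket
print(ticket.job_done())"
```

```text
the job is handed in; nothing more can be done
None
```

I handed the job in at about 26 s on the clock: the middle coil lies across the wagon in the cradle, seated about midway, with the hood shut against the end wall and released. The pier, tender and shunter stand where they were; the first try at tipping the coil on the cradle failed, so I laid it on its side on the grey top before loading it.

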